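# Put the cordless iron back in its sloped charging stand and lock it

### The arm

A 6-joint arm with a two-finger parallel gripper is mounted at the origin on the work surface. World frame = base frame: x ahead of the robot, y to its left, z up, the work surface at z = 0. Lengths are in mm, angles in rad, forces in N, time in s.
With the tool pointing down it reaches from about 350 to 775 mm from the base axis. Payload 7.3 kg.
Tool frame: the origin (TCP) lies on the centre line of the jaws, within the pads' length; the fingertips stand bot.tip_reach ahead of it and the grasp point (between the pads) lies 6 mm ahead of it (bot.tip_reach is the distance from the TCP to the fingertips, in mm); z points along the fingers, y is the direction in which the jaws open and shut (so a half turn about z gives the same grasp; the last joint's range is limited). The gripper opens to 92 mm and grips with 3 to 60 N. Pads are 19 mm wide; open, the fingers measure 130 mm over their backs; the gripper's body (75 mm by 190 mm) begins 47 mm behind the grasp point.
Start: joints at [-0.146, 0.342, 1.524, -0, 1.275, -0.146], TCP at [525.017, 0.02, 251.741] pointing down, gripper open.
Joint ranges: [-2.53, 2.53], [-0.77, 2.02], [0.04, 2.7], [-1, 4.14], [0.28, 2.66], [-3.11, 3.11]. Speed limits (rad/s): [2.57, 2.57, 3.14, 3.14, 3.14, 3.14].

### API

Orientations are given as [roll, pitch, yaw] about the fixed x, y, z axes, in that order (R = Rz(yaw) Ry(pitch) Rx(roll)).
In Python, from plant import bot gives the robot as it stands.
- The arm moves only by the tool step_arm, never from a script. Its argument "deltas" is a list of rows, each a list of 6 numbers: the shift along the tool's x, y, z in mm, then the turn, a rotation vector about the tool's x, y, z in rad. A call has 1 to 5 rows; each row is the pose to reach, as a shift and turn from the pose commanded when the call began, along the tool's axes at that moment; what a row does not reach only later rows make up. A row lasts 1/12 s, in which the tool goes at most 41.7 mm and 7.16 degrees, less where a joint would pass 70% of its speed; a pose out of reach is approached as far as the arm can. A call with a gripper value outside its range is refused whole. "fingers" is the finger opening in mm, from 0 to 91.8, set as the call begins (left out, the last holds). The fingers move at their own pace and stop on an object; the grip force is fixed at half the most. Time passes only in rows, so rows that repeat a pose let the fingers close. It gives the time, the measured TCP pose, the force and the opening at its end, in the units of the state.
- bot.get_obs(): the state, without advancing time (a new reading comes with each control period).
- bot.capture(name): name is "scene" or "side" or "wrist"; returns a dict with "color" (384x512x3 uint8, red, green, blue), "fx", "fy", "cx", "cy" (pixels), "R" (3x3) and "t" (3): a world point X has camera coordinates R X + t. Camera axes: x right, y down, z forward; pixel columns grow to the right and rows downward; lengths in mm; the calibration is good to about 2 mm. The wrist camera is an equidistant fisheye: a pixel r from the principal point sees the ray r / f radians off the axis. A picture is of the moment at which its call begins. There is no depth.
- bot.close_job(): hands the job in, once; it reports no verdict.
Trained networks look in a picture, given as the dict that the camera call returned (one of the last four; its "shot" number tells which), for a name from the list of things; names that differ only in an ending like _2 or _b are one class to them, and where a whole thing is asked for, a point or a joint stands for the part that bears it (a point fixed in the world has none). Each returns a list of dicts, best first, with "p" (0 to 1); they miss things now and then, are a little off and sometimes report something else, mostly with a low value. They report only what shows in the picture. A call takes as long as a camera call. They do not tell look-alikes from the thing itself.
- bot.boxes_of(query, picture): "rect" ([centre column, centre row, width, height] in pixels, round what is visible of it).
The state is a dict: "time": time; "joint_positions": joint angles; "dq": joint speeds; "tau": joint torques, N m; "tool_pos": TCP position; "tcp_rot": TCP orientation; "contact_force": force on the tool from outside, world axes, zero at the start; "moment": the same for the moment, N m; "grip_width": finger opening in mm.
Only numpy, scipy, OpenCV 4.12 (cv2) and the standard library are available. Lean on these libraries where they do the work, as an engineer would, in place of code of your own. Each camera call takes 0.05 s, during which the arm holds its last target. There are 200 camera calls.

### The job

Ironing is finished and the cordless iron is cold: take it by the handle off its rubber mat and set it gently down in its sloped charging stand, nose uphill, so that the sole lies flat and square on the floor of the pocket inside the raised rim. Then slide the carry lock at the top end of the stand all the way in over the tip of the sole, and let go. Leave everything else on the counter standing where it is.

Things in the scene. Friction and masses are not known exactly. Their poses are not given: they have to be found in the camera images.
- iron: Cordless iron, 0.75 kg, 215 mm long, 100 wide, 117 high: steel sole 7 mm thick with pointed nose, grey skirt, white body, black bridge handle. Origin: underside of the sole, 105 mm ahead of the heel, 110 behind the nose tip. x to the nose, z up. Starts sole down on the rubber mat. It balances within 10 mm of below iron_grip. The front 30 mm of the sole lie bare ahead of the skirt.
- iron_grip (a point): Where to grip the iron: middle of its handle, at (-22, 0, 104) mm in the iron's axes. The handle bar runs along the iron's x, 26 mm wide (y), 94 to 117 mm above the sole, free from x = -70 to +6 mm between its posts, with 42 mm of free height below it.
- iron_nose (a point): Tip of the iron's sole, underside: at (110, 0, 0) mm in the iron's axes.
- cradle: Pocket of the charging stand (white wedge, 290 x 136 mm, fixed). Flat floor, rising 30 degrees away from the robot. Origin: on the floor, where the iron's origin belongs, 78 mm above the counter. x up the slope (nose end), z square out of the floor. Rim 13 mm high follows the sole's outline with 2.5 mm play, flaring to 7 mm above 6 mm height, and ends 15 mm short of the nose tip.
- pocket_heel (a point): Foot of the heel block at the pocket's low end: at (-108, 0, 0) mm in the pocket's axes, 3 mm behind the seated iron's heel. The block is 26 mm high, 90 mm wide, and its face leans back above 10 mm height. The iron has a few mm of play along the slope; touching the heel block is not needed.
- lock (a joint): Carry lock, grey slide at the top end of the stand: 0 = open, 0.022 m = fully in, tongue over the tip of the sole. Slides along the pocket's -x (down the slope, towards the iron) against 1.5 N of friction and stays where left. Starts 0 to 5 mm. The tongue runs 10 to 15.5 mm above the floor: it passes over the 7 mm sole only when the nose is down.
- lock_tab (a point): On the lock's upright finger tab (moves with it), 11 mm below its top; with the lock at 0 it is at (160, 0, 34) mm in the pocket's axes. Tab 14 mm wide (pocket's y), 18 mm long (x), top 45 mm above the floor. Pinch it across y, from straight above or square to the slope. The slide below is 14 mm wide too, between 5 mm high guides.
- fill_cup: Bystander: small white open measuring cup, 60 mm across, 75 mm tall, between the mat and the stand. Origin under its middle. To be left alone.
- button_jar: Bystander: glass jar with steel lid, 56 mm across, 75 mm tall, between the mat and the stand. Origin under its middle. To be left alone.
- clothes_brush: Bystander: clothes brush lying on the far part of the counter. Origin under its middle. To be left alone.
- mug: Bystander: white ceramic mug, 80 mm across, 95 mm tall, far part of the counter. Origin under its middle. To be left alone.
- spray_bottle: Bystander: clear spray bottle with a white trigger head, 66 mm across, 188 mm tall, right side. Origin under its middle. To be left alone.
- detergent: Bystander: white detergent bottle, 84 mm across, 220 mm tall, left side. Origin under its middle. To be left alone.
- starch_can: Bystander: aluminium spray can, 52 mm across, 170 mm tall, left side. Origin under its middle. To be left alone.
There are look-alikes about, which are no part of the job. Leave any red look-alike of the iron alone.

How it is judged (in metres and radians):
On the way, in this order (a step that is already met when the one before it is completed fails the run):
1. the iron is home in the pocket: sole flat on the floor and square inside the rim, nose uphill, the lock still open (x of iron in the frame of cradle between -0.008 and 0.009 m and y of iron in the frame of cradle between -0.0045 and 0.0045 m and z of iron in the frame of cradle between -0.004 and 0.004 m and x of iron_nose in the frame of cradle above 0.095 m and angle between the z axis of iron and the z axis of cradle, either way round below 0.05 rad and angle between the x axis of iron and the x axis of cradle, either way round below 0.06 rad and value of joint lock below 0.01 m), for 0.2 s.
2. the carry lock is slid fully in over the tip of the sole (x of iron in the frame of cradle between -0.008 and 0.009 m and y of iron in the frame of cradle between -0.0045 and 0.0045 m and z of iron in the frame of cradle between -0.004 and 0.004 m and x of iron_nose in the frame of cradle above 0.095 m and angle between the z axis of iron and the z axis of cradle, either way round below 0.05 rad and angle between the x axis of iron and the x axis of cradle, either way round below 0.06 rad and value of joint lock above 0.018 m), for 0.2 s.
At the end, for the whole second after the job is handed in: The iron rests in the pocket, nose uphill: its origin within 8 mm of the pocket's along the slope (9 mm uphill), 4.5 mm across and 4 mm off the floor, sole within 0.05 rad of flat and 0.06 rad of square; the lock is at least 18 of its 22 mm in; the iron is at rest (all of step 2 and linear speed of iron below 0.01 m/s); the robot touches nothing.
It fails at once if the iron is dropped or rammed into the stand (more than 60 N between them) (contact force between iron and cradle above 60 N).
It fails at once if another thing on the counter is knocked over or shifted more than 30 mm (distance of any of fill_cup, button_jar, clothes_brush, mug, spray_bottle, detergent, starch_can from where it was at the start of the episode above 0.03 m).
It also fails if it takes over 48 s, if anything falls off the work surface, if the arm or the gripper's body presses on something with over 40 N, if the wrist force passes 120 N, or if a joint passes its speed limit or range.

## Working session

There is one attempt and no reset: what is moved stays moved. The work goes in short steps, Python scripts to look and compute and a tool call to move; the robot and the scene stay as the last step left them, time stands still between calls to the robot, and variables do not carry over. Pictures are saved under pics/ and viewed, about 8 in all and at most 12, crops included, and the job is handed in when it is done.

Besides the shell and the picture viewer there is one more tool, called after "Emit:" as a command line: name --pt "numbers of a row" for each row, then --argument value for the rest. step_arm: Moves the arm, as the interface text tells. Its arguments: {"type":"object","properties":{"deltas":{"type":"array"},"fingers":{"type":"number"}},"required":["deltas"]}

```bash
mkdir -p pics; ls; cat > h.py <<'E'
import numpy as np,cv2
from plant import bot
from scipy.spatial.transform import Rotation as Ro
def save(c,n): cv2.imwrite('pics/'+n,c['color'][:,:,::-1])
def proj(c,X):
    X=np.atleast_2d(X); p=X@np.array(c['R']).T+np.array(c['t'])
    if c.get('fish'):
        r=np.hypot(p[:,0],p[:,1]); th=np.arctan2(r,p[:,2]); k=th/np.maximum(r,1e-9)
        return np.c_[c['fx']*p[:,0]*k+c['cx'],c['fy']*p[:,1]*k+c['cy']]
    return np.c_[c['fx']*p[:,0]/p[:,2]+c['cx'],c['fy']*p[:,1]/p[:,2]+c['cy']]
def ray(c,u,v):
    a,b=(u-c['cx'])/c['fx'],(v-c['cy'])/c['fy']
    if c.get('fish'):
        th=np.hypot(a,b); s=np.sinc(th/np.pi)and np.sin(th)/max(th,1e-9); d=np.array([a*s,b*s,np.cos(th)])
    else: d=np.array([a,b,1.])
    R=np.array(c['R']); return -R.T@np.array(c['t']),R.T@d
def onz(c,u,v,z):
    o,d=ray(c,u,v); return o+d*(z-o[2])/d[2]
def cap(n):
    c=bot.capture(n); c['fish']=n=='wrist'; return c
E
python3 - <<'E'
from h import *
print(bot.tip_reach)
ims=[]
for n in['scene','side','wrist']:
    c=cap(n);ims.append(c['color'])
    print(n,c['fx'],c['cx'],c['cy'],np.round(-np.array(c['R']).T@np.array(c['t'])),{k for k in c})
    for q in['iron','cradle','lock_tab','iron_grip']:
        print(q,[(np.round(b['rect']).tolist(),round(b['p'],2)) for b in bot.boxes_of(q,c)][:4])
a=np.hstack(ims[:2]);save({'color':cv2.resize(a,(800,300))},'a.png')
cv2.imwrite('pics/s.png',cv2.resize(ims[0],(800,600))[:,:,::-1]);cv2.imwrite('pics/d.png',cv2.resize(ims[1],(800,600))[:,:,::-1]);cv2.imwrite('pics/w.png',ims[2][:,:,::-1])
E
```

```text
pics
25.0
scene 457.0606833648135 247.30157696856867 186.31288009634028 [1325. -372. 1131.] {'shot', 'fish', 'fx', 'color', 't', 'fy', 'cx', 'R', 'cy'}
iron [([324.0, 123.0, 47.0, 51.0], 0.77), ([310.0, 191.0, 47.0, 64.0], 0.61)]
cradle [([197.0, 229.0, 66.0, 60.0], 0.56), ([339.0, 260.0, 30.0, 59.0], 0.36)]
lock_tab []
iron_grip [([319.0, 122.0, 51.0, 50.0], 0.74), ([311.0, 191.0, 45.0, 66.0], 0.67), ([200.0, 236.0, 15.0, 21.0], 0.61)]
side 461.9908468645722 255.0799214450238 183.58949657847774 [ 470. 1333. 1096.] {'shot', 'fish', 'fx', 'color', 't', 'fy', 'cx', 'R', 'cy'}
iron [([252.0, 250.0, 66.0, 41.0], 0.89), ([229.0, 207.0, 16.0, 25.0], 0.68), ([348.0, 304.0, 75.0, 50.0], 0.64)]
cradle [([257.0, 168.0, 76.0, 56.0], 0.9), ([249.0, 142.0, 17.0, 20.0], 0.27)]
lock_tab []
iron_grip [([251.0, 252.0, 61.0, 44.0], 0.71), ([346.0, 304.0, 74.0, 46.0], 0.7)]
wrist 297.3186396354542 252.36187119637933 191.65953251524752 [526.  84. 384.] {'shot', 'fish', 'fx', 'color', 't', 'fy', 'cx', 'R', 'cy'}
iron [([251.0, 15.0, 156.0, 28.0], 0.72), ([256.0, 286.0, 197.0, 80.0], 0.67)]
cradle [([256.0, 287.0, 195.0, 79.0], 0.61)]
lock_tab [([257.0, 286.0, 194.0, 79.0], 0.46)]
iron_grip [([251.0, 14.0, 157.0, 29.0], 0.9)]
```

View pics/s.png

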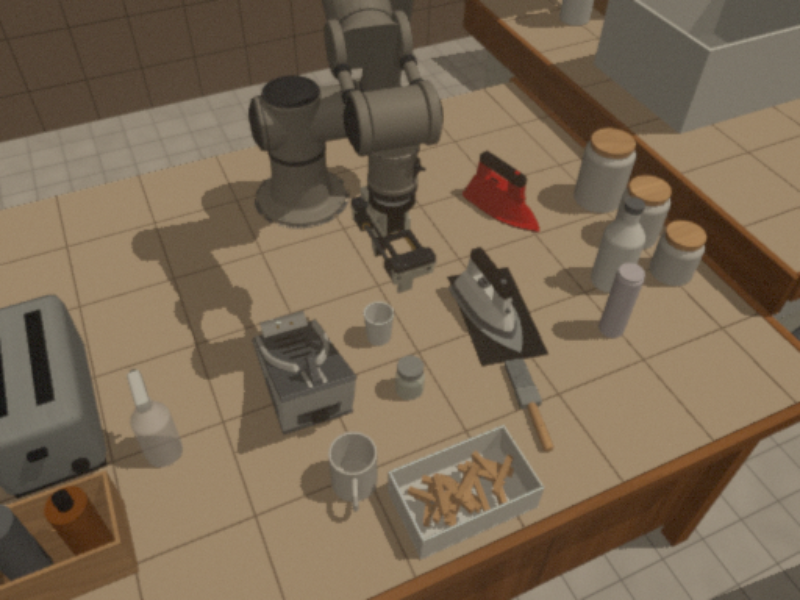

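View pics/d.png

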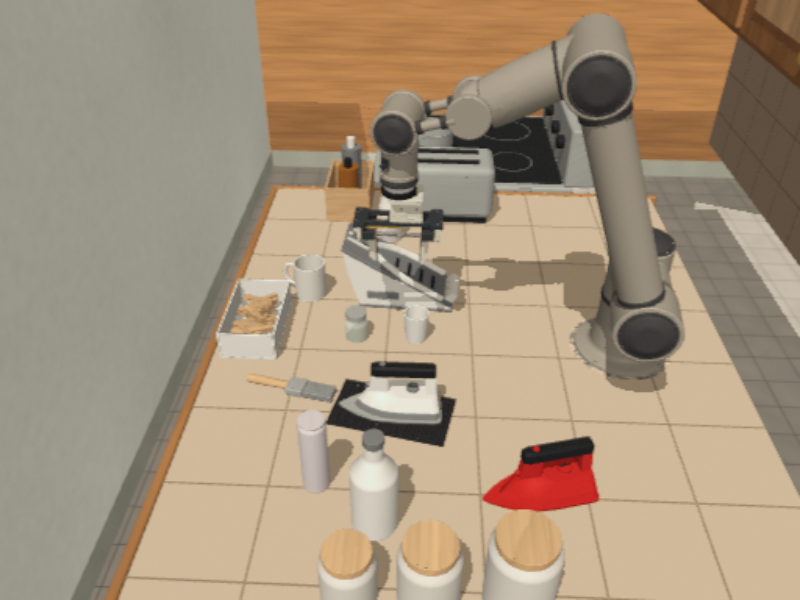

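The white iron (scene 488,300; side 395,395) sits on the black mat. The look-alike is the red iron (scene 503,190; side 545,475), so I choose the white one. The stand is at scene (305,370) and side (400,270).

```bash
python3 - <<'E'
from h import *
S=cap('scene');D=cap('side');W=cap('wrist')
k=.64
print('nose',onz(D,340*k,405*k,3),onz(S,521*k,351*k,3))
def tri(a,b):
    o1,d1=ray(S,a[0]*k,a[1]*k);o2,d2=ray(D,b[0]*k,b[1]*k)
    s=np.linalg.lstsq(np.c_[d1,-d2],o2-o1,rcond=None)[0]
    p,q=o1+s[0]*d1,o2+s[1]*d2; return np.round((p+q)/2),round(np.linalg.norm(p-q),1)
print('handle rear/front top centre',onz(D,434*k,366*k,117),onz(D,374*k,365*k,117),onz(S,481*k,253*k,117),onz(S,514*k,305*k,117))
print('heel',onz(D,441*k,420*k,3))
# side/scene crops 
s=S['color'][180:290,150:370];d=D['color'][120:290,190:310]
a=cv2.resize(s,None,fx=3.6,fy=3.6,interpolation=2)
cv2.imwrite('pics/c1.png',a[:,:,::-1])
w=cv2.resize(W['color'],(800,600),interpolation=2);cv2.imwrite('pics/w.png',w[:,:,::-1])
E
```

```text
nose [636.62899687 233.10665507   3.        ] [635.04270621 237.16387853   3.        ]
handle rear/front top centre [440.96721071 227.36960423 117.        ] [562.87794898 230.61311406 117.        ] [455.18337449 233.88344095 117.        ] [604.44791731 221.61292652 117.        ]
heel [422.3035732  266.05514013   3.        ]
```

View pics/w.png

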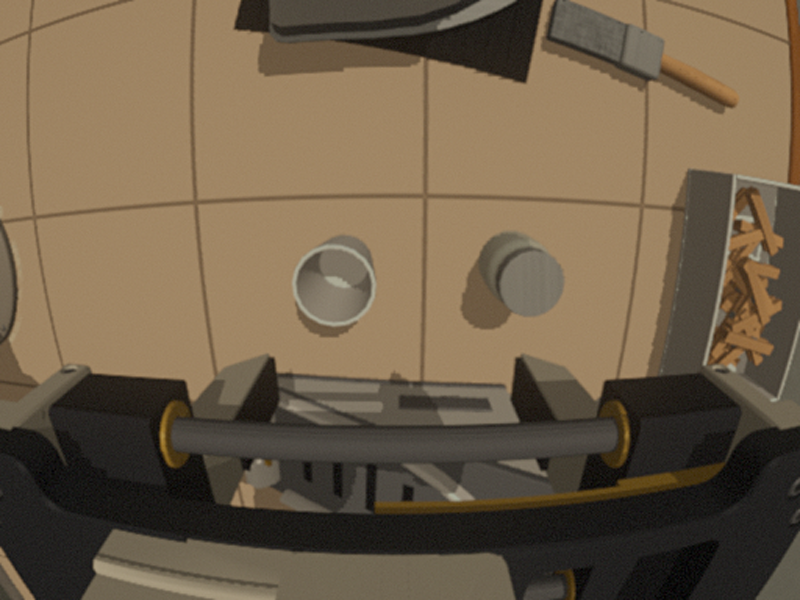

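Wrist view: the cup is at (335,285), the jar at (530,280), the iron's flank at (400,20) at the top and the stand under the jaws. Image right is world +x. I need a quarter turn, then a look at the stand and iron from a clear spot.

```bash
python3 - <<'E'
from h import *
s=bot.get_obs();print({k:np.round(v,3) for k,v in s.items()})
print(np.round(Ro.from_euler('xyz',s['tcp_rot']).as_matrix(),2))
W=cap('wrist');print(np.round(W['R'],2))
E
```

```text
{'time': np.float64(0.9), 'joint_positions': array([-0.146,  0.342,  1.524, -0.   ,  1.275, -0.146]), 'dq': array([ 0.002,  0.001,  0.   , -0.003,  0.   , -0.   ]), 'tau': array([ 1.0000e-03, -4.3113e+01, -2.4448e+01,  7.2000e-02,  4.8000e-02,
       -0.0000e+00]), 'tool_pos': array([5.25013e+02, 3.80000e-02, 2.51723e+02]), 'tcp_rot': array([3.142, 0.   , 1.571]), 'contact_force': array([0.523, 0.165, 0.564]), 'moment': array([-0.054,  0.007,  0.045]), 'grip_width': np.float64(91.83)}
[[-0.  1.  0.]
 [ 1.  0. -0.]
 [-0.  0. -1.]]
[[ 1.    0.   -0.  ]
 [ 0.   -0.95  0.31]
 [-0.   -0.31 -0.95]]
```

Emit:
step_arm --pt "8 0 -8 0 0 0.12" --pt "16 0 -16 0 0 0.24" --pt "24 0 -24 0 0 0.36" --pt "32 0 -32 0 0 0.48" --pt "40 0 -40 0 0 0.6"

```text
time: 1.37
tool_pos: [525.0, 40.4, 292.1]
tcp_rot: [3.142, -0.0, 0.965]
contact_force: [-0.6, 0.6, 0.2]
grip_width: 91.9
```

Emit:
step_arm --pt "7 -5 -8 0 0 0.12" --pt "13 -9 -16 0 0 0.24" --pt "20 -14 -24 0 0 0.36" --pt "26 -18 -32 0 0 0.48" --pt "33 -23 -40 0 0 0.6"

```text
time: 1.78
tool_pos: [524.6, 80.5, 332.1]
tcp_rot: [3.141, -0.0, 0.365]
contact_force: [0.4, 0.4, 0.1]
grip_width: 92.2
```

Emit:
step_arm --pt "3 -8 -10 0 0 0.1" --pt "6 -16 -20 0 0 0.2" --pt "9 -24 -30 0 0 0.3" --pt "11 -32 -40 0 0 0.371" --pt "11 -32 -40 0 0 0.371"

```text
time: 2.2
tool_pos: [523.7, 115.3, 373.7]
tcp_rot: [-3.141, -0.004, -0.001]
contact_force: [0.6, 0.8, -0.0]
grip_width: 91.6
```

```bash
python3 - <<'E'
from h import *
import pickle
W=cap('wrist');print(bot.get_obs()['tool_pos'],bot.get_obs()['tcp_rot'],bot.get_obs()['joint_positions'].round(2) if hasattr(bot.get_obs()['joint_positions'],'round') else bot.get_obs()['joint_positions'])
pickle.dump(W,open('w1.pkl','wb'))
for q in['iron','cradle','lock_tab']: print(q,[(np.round(b['rect']).tolist(),round(b['p'],2)) for b in bot.boxes_of(q,W)][:4])
w=cv2.resize(W['color'],(800,600),interpolation=2);cv2.imwrite('pics/w1.png',w[:,:,::-1])
E
```

```text
[523.54084936 114.55397242 372.48206113] [-3.14146702e+00 -2.13917937e-03  2.46413218e-03] [ 0.07  0.3   1.26 -0.    1.58  1.64]
iron [([186.0, 154.0, 54.0, 134.0], 0.76), ([476.0, 103.0, 32.0, 32.0], 0.4)]
cradle [([439.0, 148.0, 131.0, 165.0], 0.62)]
lock_tab [([478.0, 104.0, 31.0, 38.0], 0.81)]
```

View pics/w1.png

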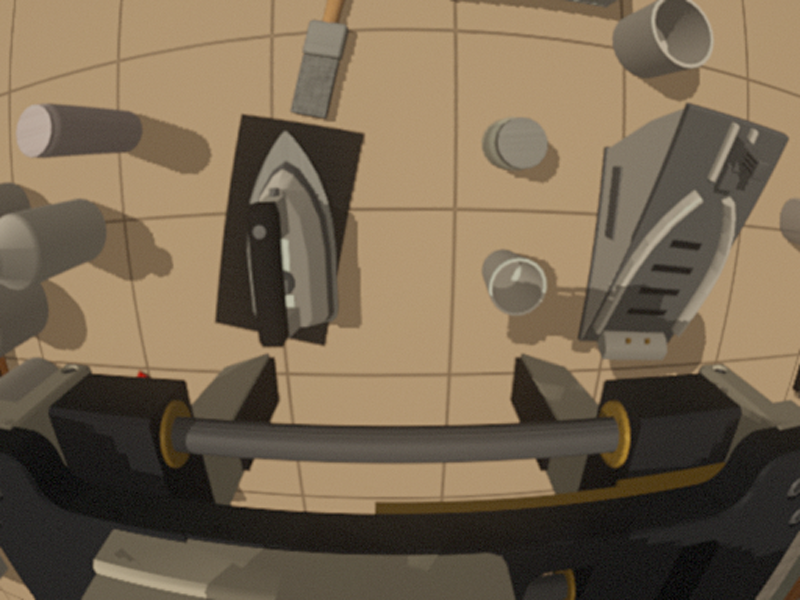

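Close view: the white iron's nose is at (287,132), its handle runs from (270,338) to (263,207), and it sits on the black mat. This is the right one. The stand's heel block is at (633,345) and the lock tab near (747,162).

```bash
python3 - <<'E'
from h import *
import pickle
W=pickle.load(open('w1.pkl','rb'));k=.64
g=lambda u,v,z:np.round(onz(W,u*k,v*k,z),1)
n=g(287,132,4);r=g(271,335,117);f=g(263,210,117);print('nose',n,'handle',r,f,np.linalg.norm(r-f),'yaw',np.degrees(np.arctan2(*(f-r)[1::-1])))
h=(r+f)/2;print('yaw2',np.degrees(np.arctan2(*(n-h)[1::-1])))
y=np.arctan2(*(n-h)[1::-1]);print('grip',n[:2]-132*np.array([np.cos(y),np.sin(y)]))
# cradle: heel block, tab
zb=78-108*.5
b=g(633,340,zb+15);t=g(747,160,78+80+40);print(b,t,np.degrees(np.arctan2(*(t-b)[1::-1])),np.linalg.norm((t-b)[:2]))
E
```

```text
nose [636.6 232.3   4. ] handle [448.4 230.8 117. ] [563.9 229.6 117. ] 115.50623359801843 yaw -0.5952594084984447
yaw2 0.9222747786226898
grip [504.61710055 230.1753232 ]
[ 407.  -169.8   39. ] [ 626.8 -168.4  198. ] 0.3649363357306471 219.8044585535061
```

Emit:
step_arm --pt "-4 -23 32 0 0 0" --pt "-8 -46 64 0 0 0" --pt "-12 -69 96 0 0 0" --pt "-16 -92 128 0 0 0" --pt "-19 -115 160 0 0 0"

```text
time: 2.82
tool_pos: [503.6, 229.3, 209.7]
tcp_rot: [3.141, 0.001, 0.0]
contact_force: [1.4, -0.4, -0.4]
grip_width: 91.5
```

Emit:
step_arm --pt "0 0 0 0 0 0" --pt "0 0 20 0 0 0" --pt "0 0 40 0 0 0" --pt "0 0 60 0 0 0" --pt "0 0 60 0 0 0"

```text
time: 3.23
tool_pos: [502.5, 227.6, 148.3]
tcp_rot: [3.139, 0.007, 0.0]
contact_force: [-0.7, -0.1, -0.2]
grip_width: 91.7
```

```bash
python3 - <<'E'
from h import *
W=cap('wrist');o=bot.get_obs();print(o['tool_pos'],o['tcp_rot'])
for q in['iron','cradle','lock_tab']: print(q,[(np.round(b['rect']).tolist(),round(b['p'],2)) for b in bot.boxes_of(q,W)][:4])
x,y,z=o['tool_pos'];print(proj(W,[[636,232,3],[448,231,117],[564,230,117],[505,230,117]])/.64)
w=cv2.resize(W['color'],(800,600),interpolation=2);cv2.imwrite('pics/w2.png',w[:,:,::-1])
E
```

```text
[503.48680533 227.92410694 150.31476224] [ 3.14009264e+00  4.11687836e-03 -7.30328546e-05]
iron [([248.0, 181.0, 107.0, 272.0], 0.97)]
cradle [([506.0, 248.0, 11.0, 16.0], 0.44)]
lock_tab []
[[388.16990276  70.49772029]
 [388.7908331  479.19285724]
 [390.42477896 216.80242072]
 [390.66243994 367.86826034]]
```

View pics/w2.png

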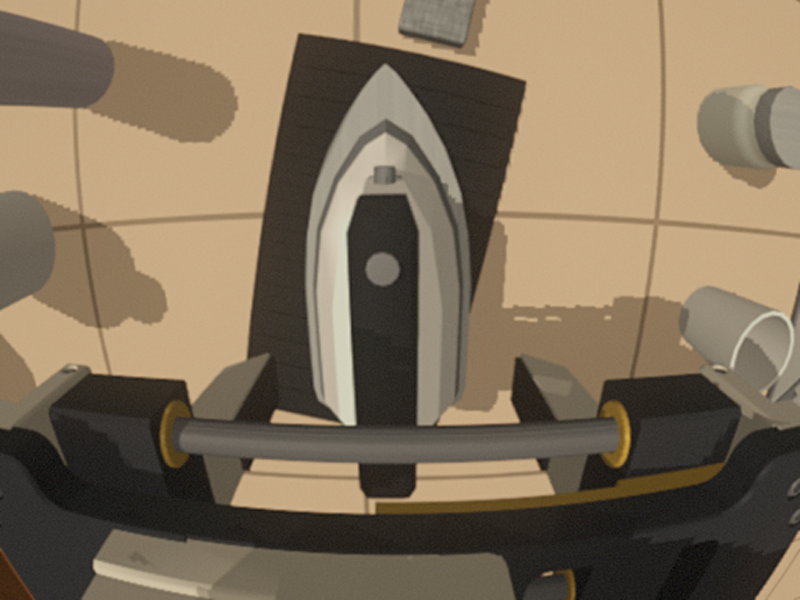

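The view confirms the white iron: nose (386,65), handle centred between the jaws with ends at (384,197) and (387,497), yaw about 0. I'll shift slightly, go down and grip.

Emit:
step_arm --pt "1 -1 10 0 0 0" --pt "2 -2 20 0 0 0" --pt "2 -2 30 0 0 0" --pt "2 -2 40 0 0 0" --pt "2 -2 40 0 0 0"

```text
time: 3.85
tool_pos: [504.9, 230.6, 109.0]
tcp_rot: [3.14, 0.004, -0.0]
contact_force: [-0.7, 0.8, -0.2]
grip_width: 91.9
```

Emit:
step_arm --pt "0 0 0 0 0 0" --pt "0 0 0 0 0 0" --pt "0 0 0 0 0 0" --pt "0 0 0 0 0 0" --pt "0 0 0 0 0 0" --fingers 10

```text
time: 4.27
tool_pos: [506.6, 231.1, 112.2]
tcp_rot: [-3.141, -0.001, -0.0]
contact_force: [0.5, 0.4, -0.1]
grip_width: 63.1
```

Emit:
step_arm --pt "0 0 0 0 0 0" --pt "0 0 0 0 0 0" --pt "0 0 0 0 0 0" --pt "0 0 0 0 0 0" --pt "0 0 0 0 0 0"

```text
time: 4.68
tool_pos: [506.4, 231.0, 111.8]
tcp_rot: [3.142, -0.0, -0.0]
contact_force: [-0.5, 0.0, 0.8]
grip_width: 29.8
```

Emit:
step_arm --pt "0 0 0 0 0 0" --pt "0 0 0 0 0 0" --pt "0 0 0 0 0 0" --pt "0 0 -5 0 0 0" --pt "0 0 -10 0 0 0"

```text
time: 5.1
tool_pos: [505.1, 230.6, 120.7]
tcp_rot: [3.14, 0.004, -0.0]
contact_force: [0.5, 0.2, -8.8]
grip_width: 25.7
```

Emit:
step_arm --pt "0 0 -30 0 0 0" --pt "0 0 -65 0 0 0" --pt "0 0 -100 0 0 0" --pt "0 0 -140 0 0 0" --pt "0 0 -180 0 0 0"

```text
time: 5.52
tool_pos: [505.1, 230.6, 302.6]
tcp_rot: [3.14, 0.003, -0.0]
contact_force: [1.6, -0.0, -8.5]
grip_width: 25.5
```

Emit:
step_arm --pt "0 15 -35 0 0 0" --pt "0 45 -70 0 0 0" --pt "0 80 -85 0 0 0" --pt "0 115 -90 0 0 0" --pt "0 115 -90 0 0 0"

```text
time: 5.93
tool_pos: [506.4, 109.8, 393.6]
tcp_rot: [3.136, -0.002, -0.006]
contact_force: [1.3, 1.6, -7.5]
grip_width: 25.9
```

```bash
python3 - <<'E'
from h import *
import pickle
W=cap('wrist');o=bot.get_obs();print(o['tool_pos'],o['tcp_rot'],o['contact_force'],o['grip_width'])
pickle.dump((W,o),open('w3.pkl','wb'))
for q in['cradle','lock_tab']: print(q,[(np.round(b['rect']).tolist(),round(b['p'],2)) for b in bot.boxes_of(q,W)][:4])
w=cv2.resize(W['color'],(800,600),interpolation=2);cv2.imwrite('pics/w3.png',w[:,:,::-1])
E
```

```text
[506.04699633 112.84970235 392.34053126] [ 3.14016548e+00 -1.97988548e-04 -4.88175514e-03] [-0.05953331  1.88842293 -9.64082478] 25.84112458378092
cradle [([431.0, 135.0, 126.0, 163.0], 0.94), ([199.0, 35.0, 33.0, 64.0], 0.46)]
lock_tab [([464.0, 89.0, 36.0, 34.0], 0.88), ([500.0, 132.0, 24.0, 34.0], 0.43)]
```

View pics/w3.png

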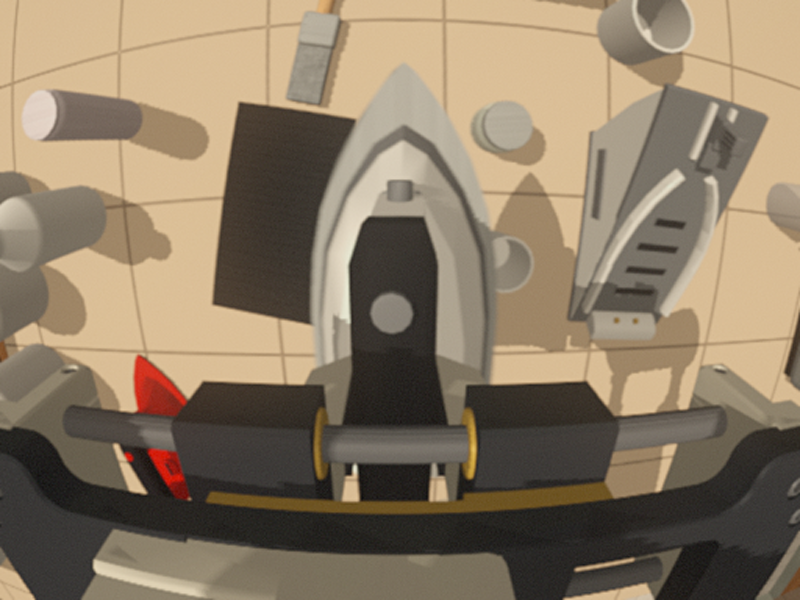

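The iron is held: nose (402,65), grip 25.8 mm, load about 8.5 N. The stand is unobstructed at right, with its heel block at (622,325) and its tab near (722,140). Next I go beside the stand, tilted 30°, so the camera looks square onto the pocket.

Emit:
step_arm --pt "-15 17 12 0 0 0" --pt "-30 34 24 0 0 0" --pt "-45 50 36 0 0 0" --pt "-60 66 48 0 0 0" --pt "-76 83 62 0 0 0"

```text
time: 6.5
tool_pos: [429.2, 33.6, 328.7]
tcp_rot: [-3.141, 0.001, 0.002]
contact_force: [-0.0, 0.3, -8.6]
grip_width: 25.7
```

Emit:
step_arm --pt "-8 12 14 0 0.105 0" --pt "-16 24 28 0 0.21 0" --pt "-24 36 42 0 0.314 0" --pt "-32 48 56 0 0.419 0" --pt "-39 60 70 0 0.5236 0"

```text
time: 6.92
tool_pos: [390.1, -23.5, 259.8]
tcp_rot: [-3.139, -0.509, 0.003]
contact_force: [0.5, 2.3, -8.8]
grip_width: 25.8
```

Emit:
step_arm --pt "0 0 0 0 0 0" --pt "0 0 0 0 0 0" --pt "0 0 0 0 0 0"

```text
time: 7.17
tool_pos: [393.0, -24.2, 262.2]
tcp_rot: [-3.138, -0.507, 0.001]
contact_force: [2.9, -0.7, -8.1]
grip_width: 25.6
```

```bash
python3 - <<'E'
from h import *
import pickle
W=cap('wrist');o=bot.get_obs();print(o['tool_pos'],o['tcp_rot'],o['contact_force'],o['grip_width'],np.round(o['joint_positions'],2))
pickle.dump((W,o),open('w4.pkl','wb'))
for q in['cradle','lock_tab']: print(q,[(np.round(b['rect']).tolist(),round(b['p'],2)) for b in bot.boxes_of(q,W)][:4])
w=cv2.resize(W['color'],(800,600),interpolation=2);cv2.imwrite('pics/w4.png',w[:,:,::-1])
E
```

```text
[394.02087908 -24.41860217 263.01993731] [-3.13909717e+00 -5.09736627e-01  2.06279969e-03] [-0.28591581 -0.66058802 -7.38458779] 26.00984266057603 [-0.41 -0.17  2.18  0.32  0.68  0.96]
cradle [([376.0, 137.0, 116.0, 248.0], 0.96), ([253.0, 206.0, 114.0, 228.0], 0.45)]
lock_tab [([399.0, 51.0, 32.0, 45.0], 0.77)]
```

View pics/w4.png

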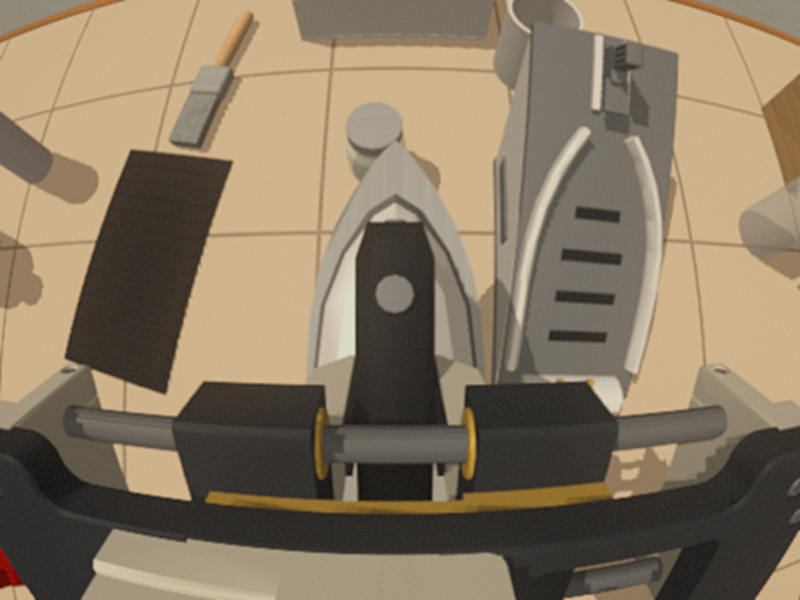

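```bash
cat >> h.py <<'E'
def toolcam(c,o):
    Rt=Ro.from_euler('xyz',o['tcp_rot']).as_matrix();p=np.array(o['tool_pos'])
    d=dict(c);d['R']=np.array(c['R'])@Rt;d['t']=np.array(c['R'])@p+np.array(c['t']);return d
# iron pts -> tool, params: grip offset dx (iron_grip at tool (dx,dy,6+dz)), pitch about tool y (+ = nose up toward -z), yaw about tool z
def iron2tool(P,dx,dy,dz,pitch,yaw):
    M=np.diag([1,-1,-1.]); Q=(np.atleast_2d(P)-[-22,0,104])@M.T
    return Ro.from_euler('yz',[pitch,yaw]).apply(Q)+[dx,dy,6+dz]
E
python3 - <<'E'
from h import *
import pickle
from scipy.optimize import least_squares
k=.64
for n,nose,btn,hf in [('w3',(402,65),(391,313),(393,217)),('w4',(397,145),(394.5,293),(395,222))]:
    W,o=pickle.load(open(n+'.pkl','rb'));C=toolcam(W,o)
    print(n,'cam in tool',np.round(-C['R'].T@C['t'],1),np.round(C['R'],3)[2])
    print(' ideal nose proj',proj(C,iron2tool([[110,0,0],[110,0,7]],0,0,0,0,0))/k)
    for z in(111-6,):
        print(' nose on tool plane z=104..112',[np.round(onz(C,nose[0]*k,nose[1]*k,zz),1) for zz in(104,112)],'btn z',np.round(onz(C,btn[0]*k,btn[1]*k,6-13),1),'hf',np.round(onz(C,hf[0]*k,hf[1]*k,6-13),1))
    for pd in(0,-4,-8,-12,-16,-20):
        print(pd,np.round(proj(C,iron2tool([[110,0,3],[22,0,117]],0,0,0,np.radians(pd),0))/k,0).tolist(),end=' ')
    print()
E
```

```text
w3 cam in tool [  83.7    1.4 -134.2] [-0.304  0.004  0.953]
 ideal nose proj [[389.53325663  65.03765185]
 [389.45372221  62.43073627]]
 nose on tool plane z=104..112 [array([130.8,   6.3, 104. ]), array([132.4,   6.4, 112. ])] btn z [38.9  1.  -7. ] hf [66.8  1.6 -7. ]
0 [[389.0, 64.0], [388.0, 296.0]] -4 [[390.0, 80.0], [388.0, 291.0]] -8 [[390.0, 97.0], [388.0, 286.0]] -12 [[390.0, 113.0], [388.0, 282.0]] -16 [[390.0, 130.0], [388.0, 279.0]] -20 [[390.0, 146.0], [388.0, 276.0]] 
w4 cam in tool [  82.5   -1.2 -132.1] [-0.309 -0.001  0.951]
 ideal nose proj [[397.01758844  59.88954472]
 [397.08585907  57.17681865]]
 nose on tool plane z=104..112 [array([ 86.9,  -0. , 104. ]), array([ 87.,  -0., 112.])] btn z [43.8 -1.2 -7. ] hf [63.9 -1.1 -7. ]
0 [[397.0, 59.0], [399.0, 292.0]] -4 [[397.0, 75.0], [399.0, 286.0]] -8 [[397.0, 92.0], [399.0, 282.0]] -12 [[397.0, 109.0], [399.0, 277.0]] -16 [[397.0, 125.0], [399.0, 274.0]] -20 [[397.0, 142.0], [398.0, 272.0]]
```

The iron has swung about 20° nose-down in the grip, since it hangs like a pendulum. It will now sit nose first, and lowering the heel will level it. In w4 the rim ends are at (587,130) and (631,140), and the slot centres at (598,214), (592,257), (585,298) and (578,337). I'll fit the pocket pose from these.

```bash
cat > fit.py <<'E'
from h import *
import pickle
from scipy.optimize import least_squares
k=.64
w1=pickle.load(open('w1.pkl','rb'));w3=pickle.load(open('w3.pkl','rb'))[0];w4=pickle.load(open('w4.pkl','rb'))[0]
def c2w(P,q): return Ro.from_euler('zy',[0,0]).apply(P) if 0 else (Ro.from_euler('z',q[2])*Ro.from_euler('y',-np.pi/6)).apply(np.atleast_2d(P))+[q[0],q[1],78]
def loc(c,u,v,z,q):
    o,d=ray(c,u*k,v*k);R=Ro.from_euler('z',q[2])*Ro.from_euler('y',-np.pi/6)
    o=R.inv().apply(o-[q[0],q[1],78]);d=R.inv().apply(d);return o+d*(z-o[2])/d[2]
def res(q):
    r=[]
    a=loc(w4,587,130,13,q);b=loc(w4,631,140,13,q)
    r+=[a[0]-95,b[0]-95,a[1]+b[1]]
    for u,v in[(598,214),(592,257),(585,298),(578,337)]: r.append(loc(w4,u,v,0,q)[1])
    for c,u,v in[(w3,624,312),(w1,635,332)]:
        p=loc(c,u,v,0,q);r+=[p[0]+108,p[1]]
    return np.array(r)
if __name__=='__main__':
    s=least_squares(res,[510,-169,0],x_scale=[10,10,.1],loss='soft_l1',f_scale=2)
    q=s.x;print(q,np.degrees(q[2]));print(np.round(res(q),1))
    for u,v,z in[(535,24,0),(678,55,0),(626,45,45)]: print(np.round(loc(w4,u,v,z,q),1))
    o=pickle.load(open('w4.pkl','rb'))[1]
    np.save('q.npy',q)
E
python3 fit.py
```

```text
[ 5.05214056e+02 -1.82286477e+02 -2.87914164e-02] -1.6496266456427786
[ 4.9  2.1  0.5 -1.5 -0.7  0.3  0.7 -1.5  0.3 -0.7 -0.4]
[180.1  59.1   0. ]
[177.9 -68.7   0. ]
[163.    4.4  45. ]
```

```bash
python3 - <<'E'
from fit import *
q=np.load('q.npy')
g=cv2.cvtColor(w4['color'],cv2.COLOR_RGB2GRAY)
roi=g[125:225,340:405]
print(np.percentile(roi,[2,10,30,50,90]))
m=((g<70)).astype(np.uint8);m[:125]=0;m[225:]=0;m[:,:340]=0;m[:,405:]=0
n,l,st,ce=cv2.connectedComponentsWithStats(m)
for i in range(1,n):
    if 20<st[i,4]<500:
        p=loc(w4,ce[i][0]/k,ce[i][1]/k,0,q);ys,xs=np.where(l==i)
        e=[loc(w4,(x)/k,(ys[xs==x].mean())/k,0,q) for x in(xs.min(),xs.max())]
        print(st[i],np.round(ce[i]/k,1),np.round(p,1),np.round(e[0],1),np.round(e[1],1))
E
```

```text
[ 44.  51. 111. 113. 116.]
[368 133  29   9 186] [597.  213.9] [35.1 -0.5  0. ] [33.5 18.7  0. ] [ 37.3 -20.3   0. ]
[360 160  38   9 246] [590.8 256.3] [0.1 0.5 0. ] [ 0.7 25.8  0. ] [  2.4 -26.9   0. ]
[355 186  38   9 233] [584.  297.1] [-34.9   1.3   0. ] [-37.   27.6   0. ] [-34.5 -25.8   0. ]
[351 212  37   7 218] [576.7 335.7] [-69.8   2.2   0. ] [-71.1  28.2   0. ] [-69.7 -25.    0. ]
```

```bash
cat > slots.py <<'E'
from fit import *
def slots(c,q,th=0.62,show=False):
    g=cv2.cvtColor(c['color'],cv2.COLOR_RGB2GRAY).astype(float)
    out=[]
    for x in(-70,-35,0,35):
        P=proj(c,c2w([[x+dx,y,0] for dx in(-9,9) for y in(-34,34)],q))
        msk=np.zeros(g.shape,np.uint8);cv2.fillConvexPoly(msk,cv2.convexHull(P.astype(np.int32)),1)
        if msk.sum()<30: out.append(None);continue
        med=np.median(g[msk>0]);m=((g<th*med)&(msk>0)).astype(np.uint8)
        n,l,st,ce=cv2.connectedComponentsWithStats(m,connectivity=8)
        if n<2: out.append(None);continue
        i=1+np.argmax(st[1:,4]); out.append((x,ce[i],st[i,4]))
    return out
if __name__=='__main__':
    q=np.load('q.npy');allp=[]
    for n,c in(('w1',w1),('w3',w3),('w4',w4)):
        S=slots(c,q)
        for s in S:
            if s: print(n,s[0],s[2],np.round(loc(c,*(s[1]/k),0,q),1))
        def f(p): return np.concatenate([proj(c,c2w([s[0],0,0],p))[0]-s[1] for s in S if s])
        r=least_squares(f,q,x_scale=[10,10,.1],loss='soft_l1');print(n,r.x,np.degrees(r.x[2]),np.round(r.fun,1))
E
python3 slots.py
```

```text
w1 -70 37 [-70.1   3.6   0. ]
w1 -35 46 [-34.7   6.1   0. ]
w1 0 75 [0.1 1.1 0. ]
w1 35 69 [35.2 -0.3  0. ]
w1 [ 5.05352900e+02 -1.80773863e+02 -8.41582968e-02] -4.821915216557243 [-0.5 -0.1  1.3  0.1 -0.2 -0.  -0.1  0. ]
w3 -70 13 [-70.7   4.7   0. ]
w3 -35 58 [-35.9   3.8   0. ]
w3 0 74 [-0.9  2.2  0. ]
w3 35 66 [34.1  0.3  0. ]
w3 [ 5.04604024e+02 -1.79957013e+02 -7.68777107e-02] -4.404768362993851 [-0.1  0.   0.2 -0.   0.1  0.  -0.1 -0. ]
w4 -70 203 [-69.7   2.6   0. ]
w4 -35 223 [-34.9   1.6   0. ]
w4 0 234 [ 0.1  0.6 -0. ]
w4 35 186 [35.1 -0.5  0. ]
w4 [ 5.05370499e+02 -1.81771613e+02 -6.25288918e-02] -3.5826415989920033 [-0.   0.   0.  -0.1  0.1  0.  -0.   0. ]
```

```bash
cat > go.py <<'E'
from slots import *
def delta(q,p,pitch=0):
    "pocket-frame TCP target p, tool aligned to pocket (z into floor)"
    o=bot.get_obs();Rt=Ro.from_euler('xyz',o['tcp_rot']);Rc=Ro.from_euler('z',q[2])*Ro.from_euler('y',-np.pi/6)
    goal=Rc*Ro.from_matrix(np.diag([1,-1,-1.]))*Ro.from_euler('y',pitch)
    d=Rt.inv().apply(c2w(p,q)[0]-np.array(o['tool_pos']));rv=(Rt.inv()*goal).as_rotvec()
    cur=Rc.inv().apply(np.array(o['tool_pos'])-[q[0],q[1],78])
    print('now pocket',np.round(cur,1),'goal world',np.round(c2w(p,q)[0],1),'delta',np.round(d,1),np.round(rv,4),'F',np.round(o['contact_force'],1),'t',o['time'],'w',o['grip_width'])
E
python3 -c "
from go import *
q=np.array([505.3,-181.5,-.062]);np.save('q.npy',q);delta(q,[10,110,185])"
```

```text
now pocket [-12.  150.  220.5] goal world [428.4 -66.5 243.2] delta [20.1 42.4 33.8] [-0.0343  0.0135  0.0565] F [ 0.3 -0.4 -8.1] t 7.3167 w 25.45198779146699
```

Emit:
step_arm --pt "4 8.5 7 -0.007 0.003 0.011" --pt "8 17 13.5 -0.014 0.005 0.023" --pt "12 25.5 20 -0.021 0.008 0.034" --pt "16 34 27 -0.028 0.011 0.045" --pt "20 42.5 34 -0.034 0.0135 0.0565"

```text
time: 7.73
tool_pos: [427.6, -68.0, 240.9]
tcp_rot: [-3.14, -0.522, -0.066]
contact_force: [-0.1, -0.0, -8.5]
grip_width: 25.6
```

Emit:
step_arm --pt "0 0 0 0 0 0" --pt "0 0 0 0 0 0" --pt "0 0 0 0 0 0"

```text
time: 7.98
tool_pos: [426.6, -67.0, 241.1]
tcp_rot: [-3.14, -0.521, -0.065]
contact_force: [0.1, -0.1, -8.7]
grip_width: 25.9
```

```bash
python3 - <<'E'
from go import *
q=np.load('q.npy')
W=cap('wrist');o=bot.get_obs();pickle.dump((W,o),open('w5.pkl','wb'))
for it in range(2):
    S=slots(W,q)
    for s in S:
        if s: print(s[0],s[2],np.round(loc(W,*(s[1]/k),0,q),1))
    f=lambda p:np.concatenate([proj(W,c2w([s[0],0,0],p))[0]-s[1] for s in S if s])
    r=least_squares(f,q,x_scale=[10,10,.1],loss='soft_l1');print(r.x,np.degrees(r.x[2]),np.round(r.fun,1));q=r.x
delta(q,[10,110,185])
w=cv2.resize(W['color'],(800,600),interpolation=2)
for x,y,z in[(-105,0,0),(110,0,0),(-105,45,0),(-105,-45,0),(95,12,13),(95,-12,13),(150,7,45),(150,-7,45),(35,0,0),(-70,0,0)]:
    u=proj(W,c2w([x,y,z],q))[0]/k;cv2.circle(w,(int(u[0]),int(u[1])),3,(255,0,0),-1)
cv2.imwrite('pics/w5.png',w[:,:,::-1])
E
```

```text
-70 242 [-70.5   0.6   0. ]
-35 255 [-35.5   0.8   0. ]
0 306 [-0.3 -0.1 -0. ]
35 258 [34.5 -0.3  0. ]
[ 5.04856541e+02 -1.81331406e+02 -7.42265576e-02] -4.252868476112229 [-0.2 -0.   0.3 -0.  -0.1  0.1 -0.  -0.1]
-70 242 [-70.   -0.2   0. ]
-35 255 [-35.    0.4   0. ]
0 305 [ 0.1 -0.1  0. ]
35 258 [34.9 -0.   0. ]
[ 5.04856070e+02 -1.81304534e+02 -7.39757600e-02] -4.238498833776943 [-0.2 -0.   0.3 -0.  -0.1  0.1 -0.  -0.1]
now pocket [  6.7 108.4 184.7] goal world [429.4 -65.4 243.2] delta [ 3.3 -1.6 -0.3] [-0.0063  0.0024  0.0083] F [-0.3 -0.3 -8.5] t 8.0333 w 25.86326690237604
```

View pics/w5.png

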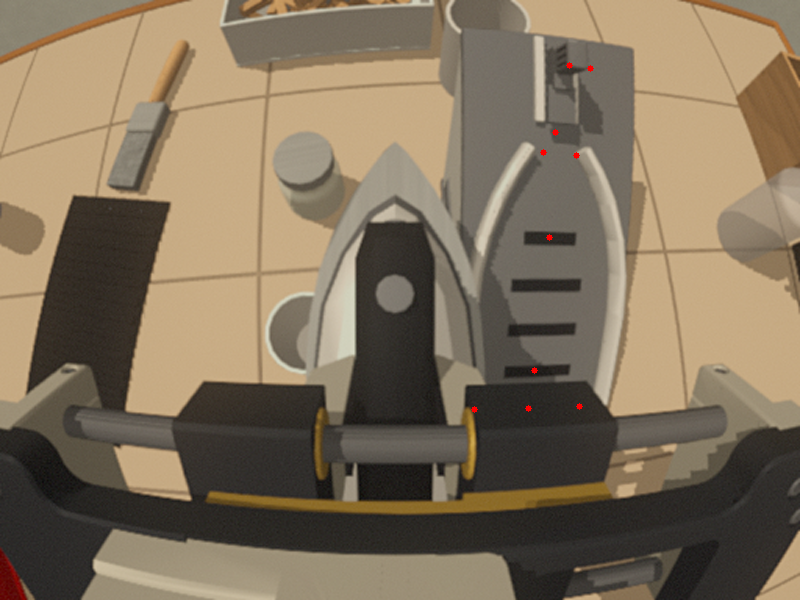

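```bash
python3 -c "
from go import *
q=np.array([504.9,-181.3,-.063]);np.save('q.npy',q);delta(q,[19,-0.5,185])"
```

```text
now pocket [  7.7 109.3 184.2] goal world [ 429.  -177.   247.7] delta [ 11.5 109.8  -0.9] [-0.0008  0.0024 -0.0012] F [-0.3 -0.3 -8.5] t 8.0333 w 25.86326690237604
```

Emit:
step_arm --pt "2 20 -5 0 0 0" --pt "4 45 -8 0 0 0" --pt "7 70 -8 0 0 0" --pt "9 92 -4 0 0 0" --pt "11.5 110 -1 0 0.002 0"

```text
time: 8.45
tool_pos: [429.3, -179.2, 248.8]
tcp_rot: [3.14, -0.526, -0.063]
contact_force: [1.8, 0.9, -7.6]
grip_width: 25.7
```

Emit:
step_arm --pt "0 0 0 0 0 0" --pt "0 0 0 0 0 0" --pt "0 0 0 0 0 0" --pt "0 0 0 0 0 0"

```text
time: 8.78
tool_pos: [428.9, -176.3, 248.0]
tcp_rot: [-3.14, -0.524, -0.063]
contact_force: [0.3, -0.2, -8.6]
grip_width: 25.7
```

```bash
python3 - <<'E'
from go import *
q=np.load('q.npy');delta(q,[19,-.5,149])
W=cap('wrist');o=bot.get_obs();pickle.dump((W,o),open('w6.pkl','wb'));D=cap('side')
a=cv2.resize(W['color'][0:250,130:390],(640,600),interpolation=2) if 0 else cv2.resize(W['color'][0:250,140:380],(576,600),interpolation=2)
b=D['color'][90:215,200:305];b=cv2.resize(b,None,fx=2.1,fy=4.8) if 0 else cv2.resize(b,(224,267),interpolation=2)
b=np.vstack([b,np.zeros((333,224,3),np.uint8)])
im=np.hstack([a,b]);cv2.imwrite('pics/w6.png',im[:,:,::-1]);print(im.shape)
E
```

```text
now pocket [ 19.1   0.2 185.3] goal world [ 446.9 -178.1  216.5] delta [-0.1  0.7 36.3] [-0.0012 -0.     -0.0001] F [ 0.3 -0.2 -8.6] t 8.7833 w 25.668894155989854
(600, 800, 3)
```

View pics/w6.png

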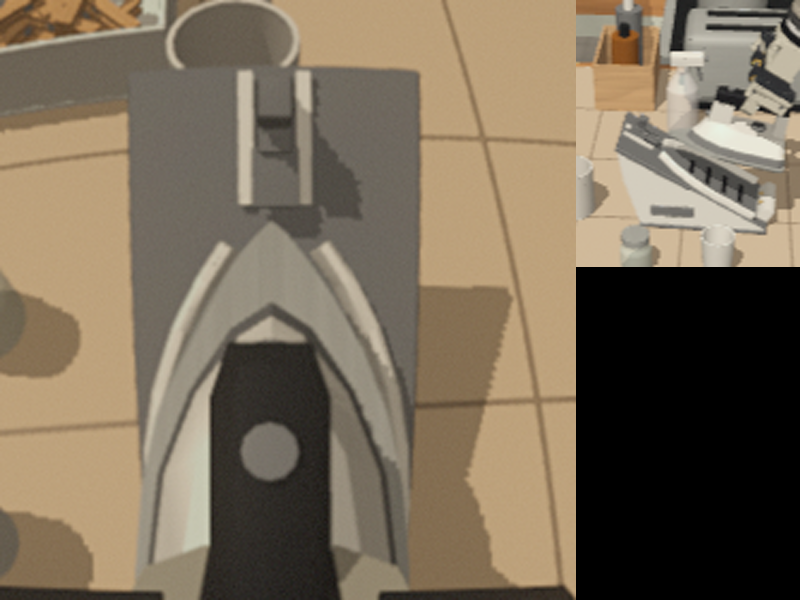

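The iron is centred over the pocket: nose (271,222), rim ends (222,245) and (325,245), slide centred at column 275. It needs about 1 mm to the right, then goes down nose first.

Emit:
step_arm --pt "0 1.2 7 0 0 0" --pt "0 1.2 14 0 0 0" --pt "0 1.2 20 0 0 0" --pt "0 1.2 25 0 0 0" --pt "0 1.2 28 0 0 0"

```text
time: 9.3
tool_pos: [443.2, -179.1, 222.7]
tcp_rot: [-3.139, -0.523, -0.064]
contact_force: [-1.0, -0.0, -8.3]
grip_width: 25.8
```

Emit:
step_arm --pt "0 0 1 0 0 0" --pt "0 0 2 0 0 0" --pt "0 0 3 0 0 0" --pt "0 0 4 0 0 0" --pt "0 0 4 0 0 0"

```text
time: 9.72
tool_pos: [445.1, -179.6, 220.4]
tcp_rot: [-3.141, -0.524, -0.064]
contact_force: [-0.6, -0.6, -8.0]
grip_width: 25.9
```

```bash
python3 - <<'E'
from go import *
q=np.load('q.npy');delta(q,[19,-.5,149])
W=cap('wrist');o=bot.get_obs();pickle.dump((W,o),open('w7.pkl','wb'))
a=cv2.resize(W['color'][0:250,140:380],(576,600),interpolation=2)
cv2.imwrite('pics/w7.png',a[:,:,::-1])
E
```

```text
now pocket [ 19.4  -2.  153.2] goal world [ 446.9 -178.1  216.5] delta [-0.4 -1.5  4.2] [-0.0003 -0.0005 -0.0009] F [-0.6 -0.6 -8. ] t 9.7167 w 25.93023077985209
```

Emit:
step_arm --pt "0 0 1 0 0 0" --pt "0 0 2 0 0 0" --pt "0 0 3 0 0 0" --pt "0 0 4 0 0 0" --pt "0 0 4 0 0 0"

```text
time: 10.18
tool_pos: [447.1, -179.6, 216.7]
tcp_rot: [-3.14, -0.524, -0.064]
contact_force: [-0.8, -0.6, -8.9]
grip_width: 25.9
```

Emit:
step_arm --pt "-3 0 2 0 0 0" --pt "-6 0 4 0 0 0" --pt "-9 0 6 0 0 0" --pt "-12 0 8.5 0 0 0" --pt "-12 0 8.5 0 0 0"

```text
time: 10.6
tool_pos: [440.6, -179.3, 203.0]
tcp_rot: [-3.14, -0.524, -0.065]
contact_force: [-0.3, -0.2, -3.8]
grip_width: 25.7
```

```bash
python3 - <<'E'
from go import *
q=np.load('q.npy');delta(q,[7.4,-1,140.6])
W=cap('wrist');o=bot.get_obs();pickle.dump((W,o),open('w8.pkl','wb'))
a=cv2.resize(W['color'][0:250,140:380],(576,600),interpolation=2)
cv2.imwrite('pics/w8.png',a[:,:,::-1])
E
```

```text
now pocket [  6.8  -2.  140.4] goal world [ 441.1 -178.3  203.5] delta [ 0.6 -1.  -0.2] [-0.0002 -0.0001 -0.0017] F [-0.3 -0.2 -3.8] t 10.6 w 25.70196333816989
```

View pics/w8.png

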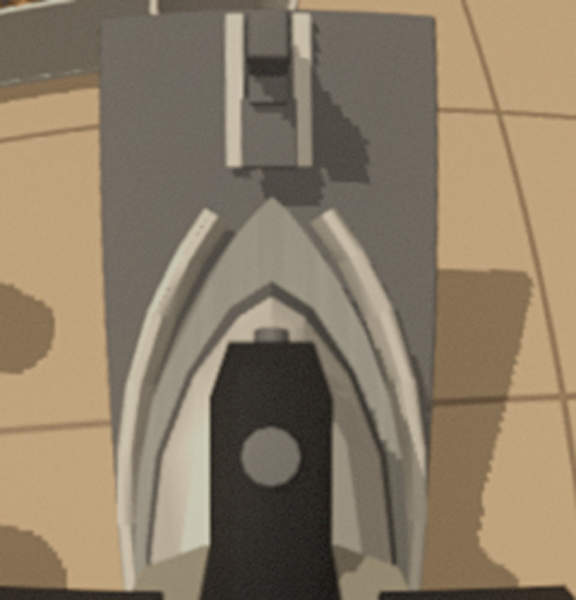

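The nose has touched (Fz dropped to -3.8 N) and lies inside the rim: nose (272,198), rim ends (210,212) and (326,212). It sits about 1 mm right of centre, so I correct that and pivot the heel down.

Emit:
step_arm --pt "-2.7 -0.3 2.3 0 0 0" --pt "-5.4 -0.6 4.6 0 0 0" --pt "-8 -1 6.8 0 0 0" --pt "-10.7 -1 9.1 0 0 0" --pt "-10.7 -1 9.1 0 0 0"

```text
time: 11.07
tool_pos: [435.8, -178.0, 189.7]
tcp_rot: [-3.141, -0.523, -0.065]
contact_force: [-4.5, -1.5, -3.7]
grip_width: 25.7
```

Emit:
step_arm --pt "-2.6 0 2.4 0 0 0" --pt "-5.2 0 5 0 0 0" --pt "-7.8 0 7.6 0 0 0" --pt "-10.5 0 10.2 0 0 0" --pt "-10.5 0 10.2 0 0 0"

```text
time: 11.48
tool_pos: [431.8, -177.7, 175.7]
tcp_rot: [-3.14, -0.523, -0.065]
contact_force: [-6.8, -0.5, -3.5]
grip_width: 25.9
```

```bash
python3 - <<'E'
from go import *
q=np.load('q.npy');delta(q,[-24,-1,110])
W=cap('wrist');o=bot.get_obs();pickle.dump((W,o),open('w9.pkl','wb'))
a=cv2.resize(W['color'][0:250,140:380],(576,600),interpolation=2)
D=cap('side')
b=cv2.resize(D['color'][90:190,195:305],(220,200),interpolation=2)
cv2.imwrite('pics/w9.png',np.hstack([a,np.vstack([b,np.zeros((400,220,3),np.uint8)])])[:,:,::-1])
E
```

```text
now pocket [-14.5  -1.  121.1] goal world [ 429.2 -177.5  161.3] delta [-9.5  0.1 11.1] [-0.0003  0.0004 -0.0016] F [-6.8 -0.5 -3.5] t 11.4833 w 25.860810643741125
```

Emit:
step_arm --pt "-1.7 0 1.7 0 0 0" --pt "-3.3 0 3.5 0 0 0" --pt "-5 0 5.3 0 0 0" --pt "-6 0 6.5 0 0 0" --pt "-6 0 6.5 0 0 0"

```text
time: 12.0
tool_pos: [431.4, -178.3, 170.1]
tcp_rot: [3.139, -0.529, -0.063]
contact_force: [-12.3, 1.9, 17.4]
grip_width: 25.1
```

Emit:
step_arm --pt "-1 0 1 0 0 0" --pt "-2 0 2 0 0 0" --pt "-2.7 0 3 0 0 0" --pt "-2.7 0 3 0 0 0"

```text
time: 12.33
tool_pos: [432.0, -179.2, 168.4]
tcp_rot: [3.136, -0.534, -0.061]
contact_force: [-17.8, 5.9, 35.3]
grip_width: 25.4
```

```bash
python3 - <<'E'
from go import *
q=np.load('q.npy');delta(q,[-24,-1,110])
W=cap('wrist');o=bot.get_obs();pickle.dump((W,o),open('w9.pkl','wb'))
a=cv2.resize(W['color'][0:250,140:380],(576,600),interpolation=2)
D=cap('side')
b=cv2.resize(D['color'][90:190,195:305],(220,200),interpolation=2)
cv2.imwrite('pics/w9.png',np.hstack([a,np.vstack([b,np.zeros((400,220,3),np.uint8)])])[:,:,::-1])
E
```

```text
now pocket [-17.9  -2.5 114.8] goal world [ 429.2 -177.5  161.3] delta [-6.1 -1.5  4.7] [ 0.0045 -0.0099  0.0014] F [-17.8   5.9  35.3] t 12.3333 w 25.35411510874009
```

View pics/w9.png

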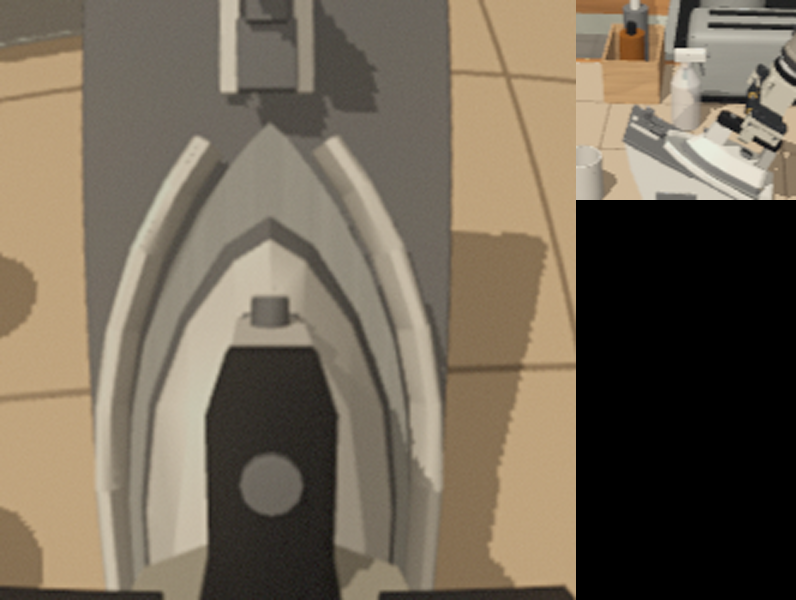

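Force is rising to 40 N, so something is jammed, probably the heel on the heel block. I back off at once and measure.

Emit:
step_arm --pt "2 0 -3 0 0 0" --pt "3 0 -5 0 0 0" --pt "3 0 -5 0 0 0"

```text
time: 12.68
tool_pos: [430.6, -178.1, 170.7]
tcp_rot: [3.141, -0.526, -0.063]
contact_force: [4.5, 1.3, 1.1]
grip_width: 25.8
```

```bash
python3 - <<'E'
from go import *
q=np.load('q.npy');delta(q,[-24,-1,110])
W,o=pickle.load(open('w9.pkl','rb'));C=toolcam(W,o)
px=lambda u,v:((u/2.4+140)/k,v/2.4/k)
for z in(0,3,7): print('nose pocket',z,np.round(loc(W,*px(269,125),z,q),1))
for u,v in((203,140),(327,140)): print('rim end z13',np.round(loc(W,*px(u,v),13,q),1))
for p in(-10,-8,-6,-4,-2,0): print(p,np.round((proj(C,iron2tool([[110,0,4]],0,0,0,np.radians(p),0))-[140,0])*2.4,0))
W=cap('wrist');o=bot.get_obs();pickle.dump((W,o),open('w10.pkl','wb'))
D=cap('side');cv2.imwrite('pics/d10.png',cv2.resize(D['color'][90:200,195:315],(720,660)[:2],interpolation=2)[:600,:,::-1])
E
```

```text
now pocket [-18.   -1.5 117.4] goal world [ 429.2 -177.5  161.3] delta [-6.  -0.5  7.4] [ 0.001  -0.0028 -0.0001] F [4.5 1.3 1.1] t 12.6833 w 25.848725133043594
nose pocket 0 [106.2  -1.3   0. ]
nose pocket 3 [105.7  -1.3   3. ]
nose pocket 7 [105.   -1.3   7. ]
rim end z13 [99.2 20.  13. ]
rim end z13 [ 99.2 -20.   13. ]
-10 [[273. 158.]]
-8 [[273. 145.]]
-6 [[273. 132.]]
-4 [[273. 120.]]
-2 [[273. 107.]]
0 [[273.  94.]]
```

View pics/d10.png

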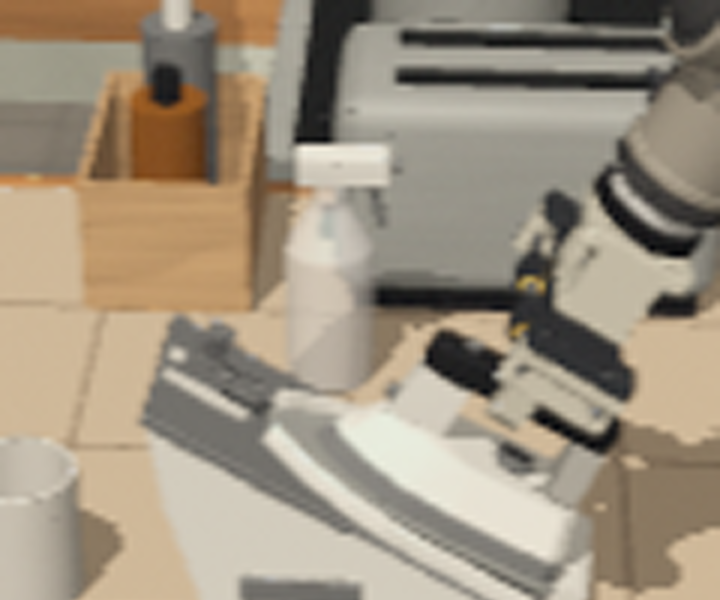

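The iron is too far downhill: the nose is only about 7 mm beyond the rim ends, where it should be 15, so the heel rides on the heel block. I lift a little, shift about 8 mm uphill, and lower again.

Emit:
step_arm --pt "2 0 -4 0 0 0" --pt "5 0 -6 0 0 0" --pt "8 0 -6 0 0 0" --pt "9.5 0 -5 0 0 0" --pt "9.5 0 -4 0 0 0"

```text
time: 13.2
tool_pos: [435.8, -177.7, 177.2]
tcp_rot: [-3.14, -0.523, -0.064]
contact_force: [0.4, 0.9, -8.3]
grip_width: 26.0
```

```bash
python3 - <<'E'
from go import *
q=np.load('q.npy');delta(q,[-18,-1,110])
W=cap('wrist');o=bot.get_obs();pickle.dump((W,o),open('w11.pkl','wb'))
a=cv2.resize(W['color'][0:250,140:380],(576,600),interpolation=2)
cv2.imwrite('pics/w11.png',a[:,:,::-1])
E
```

```text
now pocket [-10.3  -0.7 120.5] goal world [ 434.4 -177.9  164.3] delta [-7.6  0.3 10.5] [-0.0011  0.0007 -0.001 ] F [ 0.4  0.9 -8.3] t 13.2 w 26.013973133013376
```

Emit:
step_arm --pt "-1.5 0 1.5 0 0 0" --pt "-3 0 3 0 0 0" --pt "-4 0 4.5 0 0 0" --pt "-4 0 4.5 0 0 0"

```text
time: 13.58
tool_pos: [434.4, -177.7, 171.5]
tcp_rot: [-3.14, -0.524, -0.065]
contact_force: [-3.4, 0.8, -5.2]
grip_width: 26.0
```

```bash
cat > track.py <<'E'
from go import *
def track(W,q):
    R=pickle.load(open('w9.pkl','rb'))[0];G=lambda c:cv2.cvtColor(c['color'],cv2.COLOR_RGB2GRAY)
    g0,g1=G(R),G(W);out={}
    for n,(u,v),z in(('nose',(269,125),3),('rimL',(203,140),13),('rimR',(327,140),13)):
        x,y=int(round(u/2.4+140)),int(round(v/2.4));h=10
        m=cv2.matchTemplate(g1[0:160,170:330],g0[y-h:y+h+1,x-h:x+h+1],cv2.TM_CCOEFF_NORMED)
        x0,y0=max(0,x-170-h-15),max(0,y-h-40);mm=np.full(m.shape,-1.);mm[y0:y+40,x0:x-170-h+16]=m[y0:y+40,x0:x-170-h+16]
        _,s,_,l=cv2.minMaxLoc(mm);p=(l[0]+h+170,l[1]+h)
        out[n]=loc(W,p[0]/k,p[1]/k,z,q);print(n,p,round(s,2),np.round(out[n],1))
    print('nose ahead of rim ends',round(out['nose'][0]-(out['rimL'][0]+out['rimR'][0])/2,1),'lateral',round(out['nose'][1]-(out['rimL'][1]+out['rimR'][1])/2,1))
E
python3 - <<'E'
from track import *
q=np.load('q.npy');delta(q,[-18,-1,110])
track(pickle.load(open('w11.pkl','rb'))[0],q)
W=cap('wrist');pickle.dump((W,bot.get_obs()),open('w12.pkl','wb'));track(W,q)
E
```

```text
now pocket [-14.4  -0.9 116.3] goal world [ 434.4 -177.9  164.3] delta [-3.6  0.1  6.3] [-0.0006 -0.0001 -0.0013] F [-3.4  0.8 -5.2] t 13.5833 w 25.966328630981373
nose (252, 55) 0.92 [110.3   0.9   3. ]
rimL (228, 67) 0.93 [99.2 19.8 13. ]
rimR (278, 67) 0.98 [ 99.2 -19.7  13. ]
nose ahead of rim ends 11.1 lateral 0.8
nose (252, 52) 0.95 [108.2   0.6   3. ]
rimL (227, 61) 0.97 [99.6 20.  13. ]
rimR (278, 61) 0.99 [ 99.6 -19.6  13. ]
nose ahead of rim ends 8.6 lateral 0.4
```

Emit:
step_arm --pt "1 0 -2 0 0 0" --pt "3 0 -3 0 0 0" --pt "5 0 -3 0 0 0" --pt "6 0 -2 0 0 0" --pt "6 0 -1 0 0 0"

```text
time: 14.05
tool_pos: [439.1, -178.2, 175.5]
tcp_rot: [-3.141, -0.523, -0.064]
contact_force: [-10.5, -2.0, -4.6]
grip_width: 26.1
```

```bash
python3 - <<'E'
from track import *
q=np.load('q.npy');delta(q,[-18,-1,110])
W=cap('wrist');pickle.dump((W,bot.get_obs()),open('w13.pkl','wb'));track(W,q)
E
```

```text
now pocket [ -8.2  -1.1 117.4] goal world [ 434.4 -177.9  164.3] delta [-9.8 -0.1  7.4] [ 0.0001  0.0001 -0.0005] F [-10.5  -2.   -4.6] t 14.05 w 26.122924169241045
nose (256, 58) 0.9 [109.5  -2.9   3. ]
rimL (227, 69) 0.94 [99.4 19.9 13. ]
rimR (278, 69) 0.96 [ 99.4 -19.9  13. ]
nose ahead of rim ends 10.0 lateral -2.8
```

```bash
python3 - <<'E'
from track import *
q=np.load('q.npy')
Rc=Ro.from_euler('z',q[2])*Ro.from_euler('y',-np.pi/6)
for n,u,v in(('w8',272/2.4+140,198/2.4),('w9',269/2.4+140,125/2.4),('w12',252,52),('w13',256,58)):
    W,o=pickle.load(open(n+'.pkl','rb'));p=loc(W,u/k,v/k,4,q);t=Rc.inv().apply(np.array(o['tool_pos'])-[q[0],q[1],78])
    print(n,'TCP',np.round(t,1),'nose',np.round(p,1),'len',round(np.hypot(p[0]-t[0],t[2]-6-1),1))
    S=slots(W,q)
    print([ (s[0],np.round(loc(W,*(s[1]/k),0,q),1)) for s in S if s and s[2]>40])
    h=[27,25]  # rim ends w8
W,o=pickle.load(open('w8.pkl','rb'))
for u,v in((210,212),(326,212)):print('w8 rim',np.round(loc(W,(u/2.4+140)/k,v/2.4/k,13,q),1))
W,o=pickle.load(open('w5.pkl','rb'))[0:2]
for u,v in((530,148),(585,150)):print('w5 rim',np.round(loc(W,u,v,13,q),1))
for nm,(u,v) in {'guideL end':(226,165),'guideR end':(313,165)}.items():
    W=pickle.load(open('w8.pkl','rb'))[0];print(nm,np.round(loc(W,(u/2.4+140)/k,v/2.4/k,5,q),1))
# upscaled ascii of nose area in w13
W=pickle.load(open('w13.pkl','rb'))[0];g=cv2.cvtColor(W['color'],cv2.COLOR_RGB2GRAY)
for r in range(40,76,2): print(r,' '.join('%3d'%x for x in g[r,222:286:2]))
E
```

```text
w8 TCP [  7.1  -2.1 140.6] nose [105.2  -1.8   4. ] len 165.7
[(0, array([ -0.3, -17.6,   0. ]))]
w9 TCP [-17.9  -2.5 114.8] nose [105.5  -1.3   4. ] len 163.9
[(35, array([27.3, -2.6,  0. ]))]
w12 TCP [-14.2  -0.9 116.4] nose [108.1   0.6   4. ] len 164.1
[(35, array([28.2, -0.1,  0. ]))]
w13 TCP [ -8.4  -1.1 117.2] nose [109.3  -2.8   4. ] len 161.3
[(35, array([31. , -0.9,  0. ]))]
w8 rim [99.8 20.4 13. ]
w8 rim [ 99.7 -21.1  13. ]
w5 rim [97.7 21.  13. ]
w5 rim [ 99.2 -18.8  13. ]
guideL end [117.8  15.1   5. ]
guideR end [117.7 -16.8   5. ]
40 106 106 103 106 108 107 177 189 190 139 105 105 107 105 105 105 107 104 105 105 103  99 121 141 144 112  73  74  76  75  76  75
42 105 104 105 104 104 107 175 189 190 148 103 107 107 106 107 106 106 105 106 101 104  99 120 143 143 113  78  76  72  75  75  74
44 106 104 106 107 105 106 172 190 192 151 103 109 105 106 105 103 102 104 103 102 102 101 121 142 144 116  72  77  77  75  73  76
46 106 106 107 106 103 107 172 190 191 150 103 106 106 104 105 106 108 103 104 104 102 100 119 143 142 111  74  76  75  75  75  73
48 103 106 106 107 104 1
[... 1109 characters left out ...]
4 112  75  72  76  76  74  80 100 102 103 101
66 106 108 105 107 106 106 105 104 105 130 141 143 141 138 139 140 138 140 143 145 141 140  99  80  79  81  75  93 103 100 105 102
68 132 181 138 108 105 105 104 105 124 142 141 141 143 140 140 142 140 139 142 140 142 143 143 109 100 104 100 101 112 155 151 111
70 178 191 187 167 108 105 105 119 141 140 141 144 141 139 141 139 139 139 141 144 142 142 143 131 105 103 104 116 176 191 181 137
72 192 185 189 152 106 107 108 139 144 142 141 141 142 138 141 140 137 138 140 142 142 143 143 141 118 103 123 139 160 187 190 169
74 186 188 173 110 105 106 128 143 139 140 142 140 141 139 139 139 140 138 140 143 141 141 141 141 138 124 137 138 141 174 188 187
```

```bash
python3 - <<'E'
from track import *
for n,a in(('w9',36),('w12',36)):
    W=pickle.load(open(n+'.pkl','rb'))[0];g=cv2.cvtColor(W['color'],cv2.COLOR_RGB2GRAY);print(n)
    for r in range(a,a+26,2): print(r,' '.join('%3d'%x for x in g[r,222:286:2]))
E
```

```text
w9
36 104 107 104 105 101 186 191 193 154  87  91  89  89  89  87  89  83  85  90  86  84 121 145 146 115  74  77  76  76  73  75  77
38 108 106 108 107 104 144 145 147 117  60  59  66  75  56  61  61  66  60  66  64  66  99 108 108  90  76  72  74  75  76  75  80
40 107 105 104 107 104 104  93  76  75  77  77  88 103  80  76  75  72  76  74  75  76  75  73  75  76  73  82  94  78  72  77  77
42 106 106 107 106 105 109  95  73  72  76  86 104 108  88  73  75  77  75  76  77  79  73  75  75  75  76  79 102  84  76  74  78
44 106 107 106 106 105 105 107 105 102 103  92 107 101  89  74  75  74  75  74  75  71  76  76  74  78  74  76 100  94  74  78  74
46 106 108 108 106 108 106 107 106 104 105 106 106 100  75  76  75  74  77  75  75  77  76  77  77  76  75  73  88 103 104  92  81
48 105 107 104 105 107 104 105 104 107 105 105 104 106  80  74  74  75  77  78  75  75  75  74  75  77  74  80  87 103 104 103 105
50 104 104 106 105 103 106 104 104 105 107 104 103 107  89  72  84  74  76  73  76  75  74  77  77  71  75  80 105 106 102 102 104
52 106 105 107 107 105 105 105 106 105 108 106 10
[... 1612 characters left out ...]
5  78  76  73  76  73  74  76  82 102 105 103
52 104 104 106 106 105 105 106 106 106 106 103 104 104 103 105 131 100  76  75  76  78  79  75  75  75  75  74  80 103 102 103 104
54 107 107 105 106 104 105 107 106 107 105 106 104 104 118 138 141 135 105  76  73  74  76  78  76  77  74  72  76  96 105 104 103
56 104 106 106 105 104 106 103 106 108 106 105 106 119 139 139 139 137 138 119  81  78  78  77  78  75  75  78  75  86 106 101 103
58 107 109 102 103 106 105 106 105 105 104 103 116 138 138 138 139 140 138 143 111  77  78  79  75  73  78  73  86 102 101 106 103
60 125 182 145 109 105 107 107 105 105 105 114 137 139 139 140 140 139 137 144 142 113  98 102 102 103 101 100 100 107 140 162 119
```

Emit:
step_arm --pt "-1.5 0 0.5 0 0 0" --pt "-3 0 1.5 0 0 0" --pt "-4 0 2.5 0 0 0" --pt "-5 0 3.5 0 0 0" --pt "-5 0 3.5 0 0 0"

```text
time: 14.52
tool_pos: [437.0, -178.1, 170.2]
tcp_rot: [-3.141, -0.525, -0.064]
contact_force: [-0.0, -0.5, -3.9]
grip_width: 25.6
```

```bash
python3 - <<'E'
from track import *
q=np.load('q.npy');delta(q,[-18,-1,110])
W=cap('wrist');pickle.dump((W,bot.get_obs()),open('w14.pkl','wb'));track(W,q)
E
```

```text
now pocket [-12.8  -1.1 113.8] goal world [ 434.4 -177.9  164.3] delta [-5.2 -0.1  3.8] [-0.     -0.0009 -0.0012] F [-0.  -0.5 -3.9] t 14.5167 w 25.617887813451084
nose (254, 51) 0.92 [110.4  -1.3   3. ]
rimL (227, 63) 0.96 [99.4 19.5 13. ]
rimR (278, 63) 0.97 [ 99.3 -19.7  13. ]
nose ahead of rim ends 11.0 lateral -1.2
```

Emit:
step_arm --pt "-1 0 0.7 0 0 0" --pt "-2 0 1.5 0 0 0" --pt "-3 0 2.2 0 0 0" --pt "-3 0 2.2 0 0 0"

```text
time: 14.9
tool_pos: [435.1, -177.8, 166.5]
tcp_rot: [-3.14, -0.524, -0.064]
contact_force: [-0.8, -0.5, -3.8]
grip_width: 25.6
```

```bash
python3 - <<'E'
from track import *
q=np.load('q.npy');delta(q,[-18,-1,110])
W=cap('wrist');pickle.dump((W,bot.get_obs()),open('w15.pkl','wb'));track(W,q)
g=cv2.cvtColor(W['color'],cv2.COLOR_RGB2GRAY)
for r in range(34,62,2): print(r,' '.join('%3d'%x for x in g[r,222:286:2]))
E
```

```text
now pocket [-16.3  -0.9 111.6] goal world [ 434.4 -177.9  164.3] delta [-1.7  0.1  1.6] [-0.0006 -0.0001 -0.0012] F [-0.8 -0.5 -3.8] t 14.9 w 25.618807701549905
nose (254, 48) 0.93 [108.9  -1.    3. ]
rimL (227, 58) 0.98 [99.5 19.6 13. ]
rimR (279, 58) 0.99 [ 99.5 -19.9  13. ]
nose ahead of rim ends 9.4 lateral -0.8
34 108 106 104 106 106 104 186 190 191 148 105 105 109 107 106 107 107 105 102 102 108 101 103 142 142 134  79  75  75  75  74  75
36 107 107 104 105 105 106 186 190 191 148  79  82  79  75  74  73  75  70  72  77  73  74 101 141 141 132  78  75  75  75  74  74
38 106 104 105 106 107 104 116 115 114  93  63  62  74  90  72  66  70  70  67  65  67  68  81  93  90  91  74  75  78  74  72  74
40 106 106 106 105 106 106 104  91  74  76  78  78  87 106  86  74  76  75  75  75  77  74  75  74  76  75  77  77 100  86  75  74
42 106 106 110 105 104 105 106  99  73  75  69  82 105 103  97  72  74  75  76  75  74  74  77  75  74  73  77  77  93 102  77  78
44 105 103 108 105 107 107 104 106 102 100 101 103 104  97  81  76  75  77  75  77  76  76  75  73  74  74  74  73  84 100  75 
[... 351 characters left out ...]
2  76  75  77  76  77  75  79  94 104 103 102
52 106 107 104 106 106 105 105 106 107 104 102 109 133 137 139 137 137 136 140 121  77  77  76  78  76  77  74  74  86 104 105 103
54 105 104 105 107 106 105 103 106 104 105 106 131 141 138 136 136 138 138 138 142 109  73  78  77  76  73  73  85  96 104 101 100
56 120 134 110 102 105 104 103 106 105 104 128 141 140 137 137 139 137 136 140 141 140 104  92  90  90  89  82  77  98 106 126 118
58 176 193 174 133 105 109 106 106 105 123 143 138 139 135 136 140 138 137 140 142 141 136 109 106 105 105 102 100 121 178 186 150
60 191 189 191 166 105 104 105 103 116 139 138 139 138 138 138 135 136 136 141 141 140 143 132 104 102 103 102 116 148 189 189 181
```

Emit:
step_arm --pt "-0.7 0 0.7 0 0 0" --pt "-1.4 0 1.4 0 0 0" --pt "-2 0 2 0 0 0" --pt "-2 0 2 0 0 0"

```text
time: 15.28
tool_pos: [434.3, -177.8, 164.0]
tcp_rot: [-3.141, -0.524, -0.064]
contact_force: [-5.1, -0.8, -0.0]
grip_width: 25.5
```

Emit:
step_arm --pt "-0.5 0 0.7 0 0 0" --pt "-1 0 1.2 0 0 0" --pt "-1 0 1.2 0 0 0"

```text
time: 15.53
tool_pos: [434.3, -178.0, 163.8]
tcp_rot: [3.141, -0.526, -0.063]
contact_force: [-14.9, 2.0, 16.2]
grip_width: 25.7
```

```bash
python3 - <<'E'
from track import *
q=np.load('q.npy');delta(q,[-18,-1,110])
W=cap('wrist');pickle.dump((W,bot.get_obs()),open('w15.pkl','wb'));track(W,q)
g=cv2.cvtColor(W['color'],cv2.COLOR_RGB2GRAY)
for r in range(26,58,2): print(r,' '.join('%3d'%x for x in g[r,222:286:2]))
E
```

```text
now pocket [-18.3  -1.1 109.7] goal world [ 434.4 -177.9  164.3] delta [ 0.3 -0.1 -0.3] [ 0.0007 -0.0026 -0.0002] F [-14.9   2.   16.2] t 15.5333 w 25.7147751893724
nose (253, 45) 0.93 [109.4  -0.5   3. ]
rimL (226, 56) 0.97 [99.  19.9 13. ]
rimR (279, 56) 0.99 [ 99.1 -20.1  13. ]
nose ahead of rim ends 10.3 lateral -0.4
26 107 105 106 105 103 119 186 190 188 124 107 109 105 107 107 108 104 104 105 105 104 103 114 142 143 126  76  71  74  74  77  73
28 105 106 107 108 104 121 188 188 188 133 103 106 105 107 106 104 106 104 104 105 104 101 114 143 145 128  78  78  74  74  76  76
30 105 108 105 107 106 117 188 189 189 134 103 107 106 108 105 106 105 106 108 103 102 101 113 143 143 133  76  73  79  73  72  74
32 107 107 106 103 105 115 189 190 189 131 105 105 105 106 106 104 105 103 106 105 104 101 110 143 142 132  77  73  71  75  74  73
34 103 105 105 108 105 114 184 188 190 128  62  65  63  64  55  58  61  60  59  60  61  60 113 142 138 127  74  71  73  76  75  76
36 106 107 106 106 108 106 105 102  93  82  70  70  87 100  76  72  77  74  70  75  74  72  80  81  79  80  73  76  78  75
[... 618 characters left out ...]
3  76  77  75  76  77  76  76 100 103 103 103
48 104 105 105 108 105 107 107 105 107 105 104 105 119 136 135 137 136 140 125  84  74  74  78  79  74  76  75  77  94 105 104 104
50 105 106 105 103 106 106 104 105 106 106 103 120 134 138 135 135 135 136 140 119  77  75  77  77  76  76  76  74  87 104 101 102
52 103 105 104 107 106 103 106 104 105 102 115 138 138 134 134 138 134 137 138 140 111  72  77  76  74  75  77  81 101 101 101 105
54 156 157 105 104 105 105 106 105 101 108 136 139 136 135 135 137 135 135 140 140 139 111  97  99  95  90  81  83  99 124 147 120
56 189 191 182 125 105 107 105 104 107 133 138 138 136 135 136 136 136 135 137 140 136 136 110 105 105 104 105 105 137 187 188 152
```

Force is now square to the floor (about 28 N, none along the slope) at z = 109.7, where a seated iron should give 110. I relax and release.

Emit:
step_arm --pt "0 0 -0.5 0 0 0" --pt "0.3 0 -1 0 0 0" --pt "0.3 0 -1 0 0 0"

```text
time: 15.83
tool_pos: [434.2, -177.9, 163.8]
tcp_rot: [-3.141, -0.525, -0.064]
contact_force: [-5.5, 0.3, 4.2]
grip_width: 26.1
```

Emit:
step_arm --pt "0 0 0 0 0 0" --pt "0 0 0 0 0 0" --pt "0 0 0 0 0 0" --pt "0 0 0 0 0 0" --pt "0 0 0 0 0 0" --fingers 70

```text
time: 16.25
tool_pos: [434.1, -177.8, 163.4]
tcp_rot: [-3.141, -0.524, -0.064]
contact_force: [-0.2, -0.2, 0.4]
grip_width: 54.5
```

```bash
python3 - <<'E'
from track import *
q=np.load('q.npy');delta(q,[-18,-1,180])
W=cap('wrist');pickle.dump((W,bot.get_obs()),open('w16.pkl','wb'));track(W,q)
g=cv2.cvtColor(W['color'],cv2.COLOR_RGB2GRAY)
for r in range(32,58,2): print(r,' '.join('%3d'%x for x in g[r,230:286:2]))
E
```

```text
now pocket [-18.6  -0.9 109.4] goal world [ 399.5 -175.7  224.9] delta [  0.7   0.  -70.6] [-0.0005 -0.0004 -0.0009] F [-0.2 -0.2  0.4] t 16.25 w 54.53776208254397
nose (253, 44) 0.93 [109.6  -0.2   3. ]
rimL (226, 55) 0.97 [99.2 20.1 13. ]
rimR (279, 55) 0.99 [ 99.2 -19.8  13. ]
nose ahead of rim ends 10.3 lateral -0.4
32 107 108 187 191 194 146  94  97  99  96  96  93  90  91  94  92  95  93 104 144 144 140  82  77  74  71  75  74
34 106 104 153 154 154 117  53  53  62  66  58  57  60  59  54  60  57  60  93 112 110 110  77  72  75  72  78  74
36 105 106 100  90  78  77  75  75  91 108  80  75  78  77  77  77  75  77  76  79  76  74  73  77  89  80  73  76
38 106 108 106  91  73  78  75  88 104 106  86  74  76  75  75  77  76  74  74  73  76  77  77  75  97 101  74  76
40 107 106 104 103  83  83  85  88 104 100  95  79  72  74  78  77  77  76  75  73  76  76  79  74  90 103  76  76
42 108 107 105 104 108 107 109 106 105  99  72  88  77  74  75  77  75  77  77  75  77  76  77  75  79 105  92  84
44 105 106 106 106 106 105 106 106 106 103 110 119 116  91  77  73  77  78  73  77  76  79  75  74  81  99 105 103
46 107 106 105 105 104 106 105 103 106 124 138 138 137 134 100  75  77  78  74  74  74  74  76  75  96 103 103 102
48 107 108 106 105 105 105 107 106 126 137 135 136 137 138 136 105  74  77  76  75  76  76  74  75  90 105 104 102
50 105 107 106 105 107 101 106 120 139 135 139 137 136 135 139 137  91  75  77  78  75  77  75  77  85 102 105 103
52 106 107 106 106 105 105 119 139 138 136 136 135 134 135 137 142 131  87  76  80  78  76  75  82 103 101 109 105
54 106 105 106 104 105 112 137 139 136 135 136 138 136 137 137 140 141 128 105 104 102  99  97  96 105 146 176 144
56 105 108 106 105 109 135 139 138 137 136 135 137 135 136 138 140 140 140 119 103 104 105 104 106 147 191 191 169
```

Emit:
step_arm --pt "0 0 0 0 0 0" --pt "0 0 -8 0 0 0" --pt "0 0 -25 0 0 0" --pt "0 0 -50 0 0 0" --pt "0 0 -75 0 0 0"

```text
time: 16.72
tool_pos: [395.8, -175.0, 228.5]
tcp_rot: [-3.139, -0.522, -0.065]
contact_force: [1.4, -1.8, -0.1]
grip_width: 70.1
```

Emit:
step_arm --pt "5 0 -5 0 0 0" --pt "20 0 -5 0 0 0" --pt "40 0 -5 0 0 0" --pt "60 0 -5 0 0 0" --pt "60 0 -5 0 0 0" --fingers 70

```text
time: 17.13
tool_pos: [448.9, -179.7, 264.8]
tcp_rot: [3.14, -0.528, -0.062]
contact_force: [-0.0, -1.2, 0.5]
grip_width: 69.8
```

```bash
python3 - <<'E'
from track import *
q=np.load('q.npy');delta(q,[155,-1,120])
W=cap('wrist');pickle.dump((W,bot.get_obs()),open('w17.pkl','wb'))
bx=bot.boxes_of('lock_tab',W);print([(np.round(b['rect'],1).tolist(),round(b['p'],2)) for b in bx][:3])
g=cv2.cvtColor(W['color'],cv2.COLOR_RGB2GRAY)
u,v=proj(W,c2w([160,0,45],q))[0];print('pred tab top',u,v,'tip',proj(W,c2w([110,0,7],q))[0],'guides',proj(W,c2w([118,0,5],q))[0])
u,v=int(u),int(v)
for r in range(max(0,v-26),v+60,3): print(r,' '.join('%3d'%x for x in g[r,u-30:u+30:2]))
S=cap('side');b=bot.boxes_of('iron',S);print([(np.round(x['rect'],1).tolist(),round(x['p'],2)) for x in b][:3])
print('side pred nose,heel,handle',proj(S,c2w([[110,0,0],[-105,0,0],[-105,50,7],[-85,0,117],[25,0,117]],q)).round(1).tolist())
E
```

```text
now pocket [ 44.9  -1.9 189.7] goal world [ 578.9 -187.   259.4] delta [109.8  -0.9  70.2] [ 0.0016 -0.0046  0.0005] F [-0.  -1.2  0.5] t 17.1333 w 69.80326873476034
[([253.3, 84.3, 23.4, 53.1], 0.78)]
pred tab top 251.48787041913855 65.9295676222107 tip [251.49786527 117.02477942] guides [251.50732122 109.44549993]
39  86  84  84  85  87  84  86  84  87  90  88  84  87  85  85  99 100 106 108 157 159 145 154 155 154 153 154 154 155 155
42  82  82  82  84  86  85  87  87  86  87  86  86  87  88  84  98 101 101 136 169  98 151 153 155 155 153 152 153 155 154
45  84  84  84  87  86  86  86  85  86  87  84  87  84  86  86  87 105 147 167 106  83 103 111 127 143 155 153 153 153 154
48  83  84  85  85  87  87  87  87  85  88  87  84  84  83  88 133 167 144  89  82  88 136 117 105 104 135 154 153 155 153
51 138 107  89  82  85  87  86  86  88  85  87  89 117 150 163 125  89  81  82  79  99 150 151 118 101 102 144 153 153 152
54 100 101  98  95  96  96  95  95 112 119 119  99  99  96  94  97  95  97 100  97 119 120 120  98  94  96  99  98  96  98
57  99  96  98  97  95  95  95 100 174 177 1
[... 2273 characters left out ...]
 76  84  71  72  71  70
114  96  96  96  97  95  96  97  96  96  87  84  81  91  96  85  67  68  65  69  72  70  66  69  70  72  91  77  70  71  70
117  95  95  97  96  95  96  98  94  98  96  95  95  97  96  80  80  73  71  68  70  71  68  74  68  73  84  95  92  95  96
120  98  98  97  98  97  98  97  97  96  96  97  95  94 102 120 121 120  96  71  69  67  71  69  71  73  94  94  95  95  95
123  97  97  97  97  95  96  96  95  98  96  98  96 114 123 123 123 123 125 110  74  72  73  68  68  83  91  96  94  96  96
[([349.5, 303.5, 76.7, 50.7], 0.86), ([267.9, 166.9, 54.5, 41.6], 0.61)]
side pred nose,heel,handle [[237.5, 158.8], [284.1, 184.5], [284.4, 190.7], [296.0, 161.7], [271.8, 147.9]]
```

```bash
python3 - <<'E'
from track import *
q=np.load('q.npy');W,o=pickle.load(open('w17.pkl','rb'))
for u,v,z in((251,77.5,45),(251,59,45),(244,70,45),(257.5,70,45),(252,118.5,7),(252,118.5,4),(239,110,5),(265,110,5)): print((u,v,z),np.round(loc(W,u/k,v/k,z,q),1))
# iron pitch: handle front top edge & button known from w2 flat; compare
C=toolcam(W,o)
g=cv2.cvtColor(W['color'],cv2.COLOR_RGB2GRAY)
print('handle',[ (r,int(g[r,252])) for r in range(150,215,4)],proj(W,c2w([[25,0,117],[5,0,117]],q)))
E
```

```text
(251, 77.5, 45) [149.1   0.4  45. ]
(251, 59, 45) [166.6   0.5  45. ]
(244, 70, 45) [156.2   6.8  45. ]
(257.5, 70, 45) [156.2  -5.5  45. ]
(252, 118.5, 7) [108.4  -0.5   7. ]
(252, 118.5, 4) [108.2  -0.5   4. ]
(239, 110, 5) [117.4  13.2   5. ]
(265, 110, 5) [117.5 -14.2   5. ]
handle [(150, 79), (154, 81), (158, 123), (162, 160), (166, 159), (170, 167), (174, 167), (178, 172), (182, 171), (186, 85), (190, 89), (194, 112), (198, 154), (202, 154), (206, 143), (210, 41), (214, 40)] [[251.23172997 238.09763674]
 [251.24079342 260.33581581]]
```

Emit:
step_arm --pt "25 -1 0 0 0 0" --pt "60 -1 0 0 0 0" --pt "95 -2 20 0 0 0" --pt "113 -2.5 45 0 -0.004 0" --pt "113 -2.5 70 0 -0.004 0" --fingers 60

```text
time: 17.75
tool_pos: [582.0, -185.4, 260.4]
tcp_rot: [3.14, -0.525, -0.063]
contact_force: [-0.5, 0.3, -0.7]
grip_width: 60.3
```

Emit:
step_arm --pt "0 0 0 0 0 0" --pt "0 0 0 0 0 0" --pt "0 0 0 0 0 0"

```text
time: 18.0
tool_pos: [577.8, -184.6, 258.6]
tcp_rot: [-3.14, -0.519, -0.065]
contact_force: [0.1, 0.4, 0.4]
grip_width: 59.8
```

```bash
python3 - <<'E'
from track import *
q=np.load('q.npy');W,o=pickle.load(open('w17.pkl','rb'))
print('handle front',loc(W,252/k,208/k,117,q))
delta(q,[158,0.5,40])
E
```

```text
handle front [ 49.83628219  -0.5718652  117.        ]
now pocket [153.5   1.3 119.9] goal world [ 621.5 -188.2  191.6] delta [ 4.9  0.9 79.9] [-0.0007  0.0045 -0.0016] F [0.1 0.4 0.4] t 18.0 w 59.83537036309542
```

```bash
python3 - <<'E'
from track import *
q=np.load('q.npy')
W3,o3=pickle.load(open('w3.pkl','rb'));C=toolcam(W3,o3)
def feats(g,col,r0,r1,name):
    s=g[r0:r1,col-1:col+2].mean(1);print(name,' '.join(f'{r0+i}:{int(x)}' for i,x in enumerate(s)))
im2=cv2.imread('pics/w2.png');g2=cv2.cvtColor(cv2.resize(im2,(512,384),interpolation=cv2.INTER_AREA),cv2.COLOR_BGR2GRAY)
feats(g2,246,36,48,'w2 nose');feats(g2,246,70,132,'w2')
W,o=pickle.load(open('w17.pkl','rb'));g=cv2.cvtColor(W['color'],cv2.COLOR_RGB2GRAY)
feats(g,252,112,126,'w17 nose');feats(g,252,150,215,'w17')
E
```

```text
w2 nose 36:52 37:51 38:50 39:49 40:71 41:117 42:146 43:159 44:159 45:156 46:155 47:156
w2 70:156 71:155 72:156 73:157 74:156 75:148 76:126 77:105 78:96 79:97 80:97 81:97 82:97 83:95 84:113 85:153 86:177 87:183 88:183 89:181 90:181 91:182 92:182 93:182 94:183 95:182 96:183 97:183 98:184 99:184 100:185 101:185 102:185 103:186 104:185 105:170 106:135 107:120 108:122 109:122 110:122 111:121 112:120 113:115 114:112 115:111 116:113 117:121 118:136 119:147 120:150 121:150 122:147 123:128 124:88 125:50 126:41 127:45 128:49 129:47 130:48 131:48
w17 nose 112:75 113:68 114:69 115:69 116:71 117:76 118:93 119:112 120:121 121:122 122:122 123:121 124:122 125:121
w17 150:83 151:82 152:83 153:84 154:83 155:83 156:81 157:93 158:121 159:147 160:157 161:161 162:162 163:162 164:162 165:163 166:163 167:164 168:166 169:167 170:167 171:168 172:169 173:169 174:170 175:168 176:171 177:173 178:173 179:173 180:174 181:175 182:171 183:143 184:99 185:80 186:87 187:92 188:90 189:90 190:88 191:89 192:84 193:90 194:114 195:142 196:152 197:153 198:153 199:152 200:152 201:153 202:154 203:153 204:154 205:154 206:144 207:104 208:58 209:39 210:41 211:40 212:41 213:42 214:41
```

Tab found at x≈158 (lock about 2 mm in). The handle front reads about 6 mm too far forward against the nose, so the heel may still be up a few degrees. I'll touch the rear of the handle with closed fingers: a flat sole gives contact at TCP z≈142 in the pocket frame.

Emit:
step_arm --pt "-5 0 -30 0 0 0" --pt "-30 0 -60 0 0 0" --pt "-65 0 -75 0 0 0" --pt "-105 0 -75 0 0.004 0" --pt "-145 0 -75 0 0.004 0" --fingers 0

```text
time: 18.42
tool_pos: [414.3, -174.1, 253.4]
tcp_rot: [3.138, -0.529, -0.062]
contact_force: [-0.7, -0.3, -1.1]
grip_width: 31.0
```

Emit:
step_arm --pt "-35 0 0 0 0 0" --pt "-66 0 0 0 0 0" --pt "-66 0 15 0 0 0" --pt "-66 0 30 0 0 0" --pt "-66 0 30 0 0 0"

```text
time: 18.83
tool_pos: [373.0, -171.6, 192.3]
tcp_rot: [-3.14, -0.524, -0.067]
contact_force: [-0.2, 0.9, 0.7]
grip_width: 1.4
```

```bash
python3 -c "
from track import *
q=np.load('q.npy');delta(q,[-58,0,152])"
```

```text
now pocket [-57.3   1.4 165.1] goal world [ 378.9 -173.4  180.6] delta [-0.7  1.4 13.1] [ 0.0006 -0.0003 -0.0031] F [-0.2  0.9  0.7] t 18.8333 w 1.4396836951922674
```

Emit:
step_arm --pt "-0.5 1.4 4 0 0 0" --pt "-0.5 1.4 8 0 0 0" --pt "-0.5 1.4 11 0 0 0" --pt "-0.5 1.4 13 0 0 0" --pt "-0.5 1.4 13 0 0 0"

```text
time: 19.25
tool_pos: [380.0, -173.0, 181.2]
tcp_rot: [-3.141, -0.524, -0.064]
contact_force: [0.5, 0.2, 0.3]
grip_width: 0.5
```

Emit:
step_arm --pt "0 0 1 0 0 0" --pt "0 0 2 0 0 0" --pt "0 0 2.5 0 0 0" --pt "0 0 2.5 0 0 0"

```text
time: 19.58
tool_pos: [381.1, -173.2, 179.0]
tcp_rot: [-3.14, -0.524, -0.064]
contact_force: [0.4, -0.2, 0.2]
grip_width: 0.3
```

Emit:
step_arm --pt "0 0 1 0 0 0" --pt "0 0 2 0 0 0" --pt "0 0 2 0 0 0"

```text
time: 19.83
tool_pos: [382.1, -173.3, 177.2]
tcp_rot: [-3.14, -0.524, -0.064]
contact_force: [-0.1, 0.8, 0.2]
grip_width: 0.6
```

```bash
python3 -c "
from track import *
q=np.load('q.npy');delta(q,[-58,0,142])"
```

```text
now pocket [-57.    0.2 147.4] goal world [ 383.9 -173.7  172. ] delta [-1.   0.2  5.4] [-0.0006 -0.0002 -0.001 ] F [-0.1  0.8  0.2] t 19.8333 w 0.634729447149622
```

Emit:
step_arm --pt "0 0 1 0 0 0" --pt "0 0 2 0 0 0" --pt "0 0 3 0 0 0" --pt "0 0 3 0 0 0"

```text
time: 20.17
tool_pos: [383.6, -173.4, 174.5]
tcp_rot: [-3.14, -0.524, -0.064]
contact_force: [0.8, -0.2, -0.1]
grip_width: 0.3
```

Emit:
step_arm --pt "0 0 0.7 0 0 0" --pt "0 0 1.4 0 0 0" --pt "0 0 1.4 0 0 0"

```text
time: 20.42
tool_pos: [384.3, -173.5, 173.4]
tcp_rot: [-3.14, -0.524, -0.064]
contact_force: [-0.1, 0.1, -0.2]
grip_width: 0.1
```

```bash
python3 -c "
from track import *
q=np.load('q.npy');delta(q,[-58,0,142])"
```

```text
now pocket [-57.    0.2 143.1] goal world [ 383.9 -173.7  172. ] delta [-1.   0.2  1.1] [-0.0006 -0.0002 -0.001 ] F [-0.1  0.1 -0.2] t 20.4167 w 0.12708411184257878
```

Emit:
step_arm --pt "0 0 0.8 0 0 0" --pt "0 0 1.5 0 0 0" --pt "0 0 1.5 0 0 0"

```text
time: 20.67
tool_pos: [384.8, -173.5, 172.7]
tcp_rot: [3.141, -0.525, -0.063]
contact_force: [-11.1, 2.3, 12.5]
grip_width: 0.5
```

```bash
python3 -c "
from track import *
q=np.load('q.npy');delta(q,[155,0,150])"
```

```text
now pocket [-56.9   0.2 142.2] goal world [ 564.  -185.   285.4] delta [ 2.119e+02  2.000e-01 -7.600e+00] [ 0.0002 -0.0009  0.0001] F [-11.1   2.3  12.5] t 20.6667 w 0.504548117774105
```

Contact came at z = 142.2, so the handle is at its nominal 117 mm and the sole is flat. Now to the lock tab.

Emit:
step_arm --pt "0 0 -15 0 0 0" --pt "10 0 -35 0 0 0" --pt "50 0 -40 0 0 0" --pt "90 0 -40 0 0 0" --pt "130 0 -40 0 0 0" --fingers 50

```text
time: 21.08
tool_pos: [478.5, -179.8, 273.7]
tcp_rot: [3.141, -0.525, -0.065]
contact_force: [-0.2, -1.5, -0.1]
grip_width: 28.8
```

Emit:
step_arm --pt "30 0 0 0 0 0" --pt "60 0 15 0 0 0" --pt "85 0 40 0 0 0" --pt "85 0 70 0 0 0" --pt "85 0 85 0 0 0"

```text
time: 21.5
tool_pos: [594.7, -186.2, 238.3]
tcp_rot: [-3.14, -0.522, -0.063]
contact_force: [-1.3, 0.3, -0.9]
grip_width: 49.9
```

Emit:
step_arm --pt "0 0 0 0 0 0" --pt "0 0 0 0 0 0" --pt "0 0 0 0 0 0"

```text
time: 21.75
tool_pos: [593.2, -187.0, 241.7]
tcp_rot: [-3.141, -0.525, -0.064]
contact_force: [-0.2, -0.3, -0.4]
grip_width: 50.2
```

```bash
python3 - <<'E'
from track import *
q=np.load('q.npy');delta(q,[158,0.5,40])
W=cap('wrist');pickle.dump((W,bot.get_obs()),open('w18.pkl','wb'))
g=cv2.cvtColor(W['color'],cv2.COLOR_RGB2GRAY)
u,v=proj(W,c2w([158,0.5,45],q))[0];print(u,v)
u,v=int(u),int(v)
for r in range(v-24,v+36,3): print(r,' '.join('%3d'%x for x in g[r,u-26:u+26:2]))
E
```

```text
now pocket [158.5  -0.2  97.6] goal world [ 621.5 -188.2  191.6] delta [-0.5 -0.7 57.6] [-0.     -0.0013 -0.0009] F [-0.2 -0.3 -0.4] t 21.75 w 50.23685834847785
253.1043344347259 225.60270022620097
201  92  93  93  95 167 177 176 173  87  79  77  82  80  79  75  78  76  75  63  86 133 173 179 147  63  82
204  95  95  92  92 160 176 177 174  89  71  78  76  76  74  72  73  71  71  57  89 130 128 132 131  74  95
207  94  94  94  93 159 177 178 175  94  74  78  76  75  75  76  77  74  73  58  90 131 129 131 104  65  94
210  96  93  96  91 155 178 177 174  95  77  79  78  76  74  75  77  77  76  59  88 132 132 133 103  64  80
213  91  94  96  94 147 179 177 176  98  82  89  92  93  94  93  95  93  92  73  85 131 131 132 101  66  68
216  94  93  93  91 145 177 176 179 102  90  96  96  97  95  96  94  96  95  76  84 134 131 131  97  69  67
219  94  92  93  94 140 179 177 179 102  90  97  97  96  95  94  92  93  95  76  92 132 130 131  94  66  65
222  94  92  94  90 133 179 176 179 104  87  94  96  95  92  95  93  91  93  75  86 133 129 130  92  66  67
225  91  93  94  91 131 179 176 180 11
[... 557 characters left out ...]
  93  97  94  92  93  91  69 120 132 129  80  67  66
243  92  95  93  91 108 175 177 173  97  93  90  91  94  92  93  90  92  92  91  89 119 130 130  79  70  70
246  94  95  92  92 104 174 177 176  98  92  94  92  93  94  92  92  92  91  90  86 121 130 131  79  65  81
249  93  93  94  94  94 136 134 127  90  90  93  95  91  94  91  93  91  91  92  85  85  91  87  69  64  88
252  93  91  92  94  92  94  95  92  93  96  91  92  92  90  94  87  91  93  92  81  65  68  63  65  64  72
255  95  93  92  92  93  94  91  89  88  88  92  89  91  88  89  88  86  89  85  73  66  69  63  68  69  92
258  94  92  92  91  90  94  92  94  92  91  96 101  85  95  94  83  68  64  61  69  66  66  64  69  66  67
```

Emit:
step_arm --pt "0 -0.5 15 0 0 0" --pt "0 -0.5 30 0 0 0" --pt "0 -0.5 44 0 0 0" --pt "0 -0.5 55 0 0 0" --pt "0 -0.5 56.5 0 0 0"

```text
time: 22.22
tool_pos: [621.4, -188.2, 191.2]
tcp_rot: [-3.14, -0.523, -0.065]
contact_force: [-1.6, -0.3, 0.6]
grip_width: 50.3
```

Emit:
step_arm --pt "0 0 0 0 0 0" --pt "0 0 0 0 0 0" --pt "0 0 0 0 0 0" --pt "0 0 0 0 0 0" --pt "0 0 0 0 0 0" --fingers 4

```text
time: 22.63
tool_pos: [621.6, -188.2, 192.7]
tcp_rot: [-3.141, -0.525, -0.064]
contact_force: [-0.0, 1.0, -1.1]
grip_width: 21.2
```

Emit:
step_arm --pt "0 0 0 0 0 0" --pt "0 0 0 0 0 0" --pt "0 0 0 0 0 0"

```text
time: 22.88
tool_pos: [621.8, -189.9, 192.7]
tcp_rot: [3.139, -0.526, -0.064]
contact_force: [-0.6, -7.2, -0.2]
grip_width: 13.9
```

```bash
python3 -c "
from track import *
q=np.load('q.npy');delta(q,[138,0.5,40])"
```

```text
now pocket [158.9  -1.2  40.7] goal world [ 604.2 -187.1  181.6] delta [-20.9  -1.7   0.7] [ 0.0026 -0.0024 -0.0007] F [-0.6 -7.2 -0.2] t 22.8833 w 13.937364519486106
```

Emit:
step_arm --pt "-2 0.8 0 0 0 0" --pt "-5 0.8 0 0 0 0" --pt "-8 0.8 0 0 0 0" --pt "-11 0.8 0 0 0 0" --pt "-11 0.8 0 0 0 0"

```text
time: 23.3
tool_pos: [611.6, -189.3, 186.7]
tcp_rot: [3.141, -0.525, -0.064]
contact_force: [-1.8, -6.7, 2.3]
grip_width: 14.0
```

Emit:
step_arm --pt "-2 0 0 0 0 0" --pt "-4 0 0 0 0 0" --pt "-6 0 0 0 0 0" --pt "-8 0 0 0 0 0" --pt "-8 0 0 0 0 0"

```text
time: 23.72
tool_pos: [604.9, -188.9, 182.8]
tcp_rot: [3.14, -0.525, -0.064]
contact_force: [-1.6, -6.8, 2.4]
grip_width: 14.0
```

```bash
python3 -c "
from track import *
q=np.load('q.npy');delta(q,[138,0.5,40])"
```

```text
now pocket [139.2  -1.3  40.7] goal world [ 604.2 -187.1  181.6] delta [-1.3 -1.8  0.7] [ 0.0016 -0.0017 -0.0008] F [-1.6 -6.8  2.4] t 23.7167 w 13.957317703834963
```

Moved 19.7 mm with no stop yet. I continue to the end stop.

Emit:
step_arm --pt "-1 0 0 0 0 0" --pt "-2 0 0 0 0 0" --pt "-2 0 0 0 0 0"

```text
time: 23.97
tool_pos: [603.9, -188.9, 182.4]
tcp_rot: [3.14, -0.527, -0.064]
contact_force: [2.6, -6.1, 1.0]
grip_width: 13.8
```

Emit:
step_arm --pt "-1 0 0 0 0 0" --pt "-1.5 0 0 0 0 0" --pt "-1.5 0 0 0 0 0"

```text
time: 24.22
tool_pos: [603.8, -188.9, 182.5]
tcp_rot: [3.139, -0.529, -0.064]
contact_force: [8.9, -5.1, 0.6]
grip_width: 13.6
```

```bash
python3 -c "
from track import *
q=np.load('q.npy');delta(q,[138,0.5,40])"
```

```text
now pocket [138.1  -1.4  40.9] goal world [ 604.2 -187.1  181.6] delta [-0.2 -1.9  0.9] [ 0.0026 -0.0058 -0.0008] F [ 8.9 -5.1  0.6] t 24.2167 w 13.576661833248487
```

The end stop is reached: reaction is building and total travel is 20.8 mm. I relax, open and retreat.

Emit:
step_arm --pt "1.5 -0.5 0 0 0 0" --pt "1.5 -0.5 0 0 0 0"

```text
time: 24.38
tool_pos: [604.0, -188.8, 182.4]
tcp_rot: [3.139, -0.527, -0.064]
contact_force: [0.6, -7.8, 2.1]
grip_width: 13.9
```

Emit:
step_arm --pt "0 0 0 0 0 0" --pt "0 0 0 0 0 0" --pt "0 0 0 0 0 0" --pt "0 0 0 0 0 0" --pt "0 0 0 0 0 0" --fingers 60

```text
time: 24.8
tool_pos: [603.1, -186.7, 181.0]
tcp_rot: [-3.14, -0.523, -0.064]
contact_force: [0.8, -0.5, -0.3]
grip_width: 42.8
```

Emit:
step_arm --pt "0 0 -10 0 0 0" --pt "0 0 -30 0 0 0" --pt "0 0 -60 0 0 0" --pt "0 0 -95 0 0 0" --pt "0 0 -95 0 0 0"

```text
time: 25.22
tool_pos: [555.7, -184.9, 270.3]
tcp_rot: [3.137, -0.532, -0.062]
contact_force: [1.1, -0.8, 0.1]
grip_width: 60.1
```

Emit:
step_arm --pt "0 0 0 0 0 0" --pt "0 0 0 0 0 0" --pt "0 0 0 0 0 0"

```text
time: 25.47
tool_pos: [555.6, -184.0, 262.7]
tcp_rot: [-3.14, -0.522, -0.064]
contact_force: [0.1, -1.0, -0.2]
grip_width: 60.3
```

```bash
python3 - <<'E'
from track import *
q=np.load('q.npy');delta(q,[138,0.5,40])
W=cap('wrist');pickle.dump((W,bot.get_obs()),open('w19.pkl','wb'))
g=cv2.cvtColor(W['color'],cv2.COLOR_RGB2GRAY)
u,v=proj(W,c2w([138,0,45],q))[0];print('pred tab',u,v,'nose',proj(W,c2w([108.3,0,7],q))[0],'rear edge',proj(W,c2w([147,0,45],q))[0],'front edge',proj(W,c2w([129,0,45],q))[0])
u,v=int(u),int(v)
for r in range(v-27,v+51,3): print(r,' '.join('%3d'%x for x in g[r,u-26:u+26:2]))
E
```

```text
now pocket [136.3   0.5 134.6] goal world [ 604.2 -187.1  181.6] delta [ 1.8  0.1 94.6] [-0.0013  0.0013 -0.0012] F [ 0.1 -1.  -0.2] t 25.4667 w 60.34934408136461
pred tab 254.62275211258432 203.71404423559758 nose [254.33500608 219.18335299] rear edge [254.64431849 192.96632532] front edge [254.59983066 214.18268689]
176  93  97  94  96  93 163 176 178 149  63  90  92  91  95  93  92  92  89 115 175 176 178 108  80  95  96
179  95  95  94  95  92 160 175 176 153  65  74  76  74  73  74  73  71  65 111 174 177 177 107  71  93  93
182  97  94  95  93  92 160 177 178 148  68  94  95  95  94  94  92  92  78  84 155 177 178 101  86  92  93
185  97  93  93  94  93 154 176 177 157  63  78  76  74  73  70  73  74  63  78 131 173 179 101  76  91  91
188  96  95  94  92  91 150 178 177 167  66  76  73  74  73  71  75  73  66  81 128 130 146 103  63  92  95
191  93  94  92  95  94 148 177 177 166  61  77  76  74  73  74  74  75  60  75 129 127 130  80  80  93  94
194  94  94  94  93  94 147 177 177 165  67  99  96  98  97  97  98  99  88  73 126 130 130  80  70  93  94
197  95  92  94  95  96 
[... 1327 characters left out ...]
  94  91  91  92  89  85  86  88  76  84 126 149 176
236 169 174 134  92  76 117 126 125 126 127 125 111  88  88  88  87  93  88  89  90  88  94  88  83 122 145
239 176 131  89  78 119 126 127 125 125 123 125 121 122 123 123 121 129 123 124 124 121 123 128 102  89 116
242 122  87  76 118 122 123 122 126 125 126 126 123 121 125 124 122 129 125 126 125 122 123 128 125 106  86
245  90  74 111 125 123 122 125 127 124 125 124 122 126 124 124 123 127 126 125 125 124 123 127 126 125 106
248  77 112 127 122 123 121 126 126 127 125 127 120 110  90  96 118 126 126 126 124 123 125 128 127 125 126
251 103 125 127 125 125 125 128 125 123 113 103  96  98  90  76  74  81 109 124 127 124 122 127 127 123 125
```

```bash
python3 -c "
from h import *
print(bot.get_obs()['contact_force'],bot.get_obs()['time']);print(bot.close_job())"
```

```text
[0.60042673 0.11143405 1.33730444] 25.5167
the job is handed in; nothing more can be done
None
```

The white cordless iron is in its charging stand, nose uphill, with the carry lock slid fully in. The gripper is open and clear, and I handed the job in at 25.5 s. No verdict was reported.

**What happened on the way**
- The iron swung about 20° nose-down in the grip when I tilted it. I set it nose first and lowered the heel.
- The first try jammed, most likely with the heel on the heel block. The wrist read about 40 N, under the 60 N limit, though the force between iron and stand was not measured directly. I backed off, moved the iron a few mm uphill and seated it.

**Last checks that agreed**
- **Flatness:** touching the rear of the handle before locking put it at 117 mm above the pocket floor, which is what a flat sole gives.
- **Position:** the nose read at 108.3 mm, so the iron sits about 2 mm downhill and about 0.5 mm across.
- **Lock:** the slide travelled about 20–21 mm until it met a stop. The last picture's pixel values show the tab where a closed lock should be, and the tongue over the sole tip.

**Checks that disagreed**
- The rim ends read at about 99 mm instead of 95 mm. On that scale the iron would sit about 6 mm downhill, still within the 8 mm allowed.
- The camera's view of the handle front suggested about 2.5° of pitch. I trusted the touch check instead.

I felt no unexpected contact with the other things on the counter, but I did not measure their positions again at the end.

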